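# Sort the carver's mixed handful into case, tray and handpiece rest

### The job

Sort the handful left on the carving bench: put the two felt wheels flat in the hinged case, one in each bay, and shut its lid fully so that no bone dust gets at them; lay the two raw bone pieces (sawn plate and offcut, not the carved fish) flat on the floor of the open wooden tray, side by side and not one on the other; and lay the spare handpiece across both forks of its rest, centred between its ends. Leave the glue bottle and the abrasive roll standing where they are.

Things in the scene. Friction and masses are not known exactly. Their poses are not given: they have to be found in the camera images.
- felt_wheel_wide: Felt polishing wheel: a flat off-white disc, 26 mm diameter, 8 mm thick, lying flat. Origin: centre of its underside, z up.
- felt_wheel_thick: The other felt polishing wheel: smaller and thicker, 23 mm diameter, 10 mm thick, lying flat. Origin: centre of its underside, z up.
- bone_plate: Sawn bone plate: thin flat cream bar with straight edges, 26 mm wide (x), 63 mm long (y), 5 mm thick. Origin: centre of its underside, z up.
- bone_offcut: Raw bone offcut: thicker rounded cream slab, 28 mm wide (x), 48 mm long (y), 11 mm thick. Origin: centre of its underside, z up.
- handpiece_mid (a point): Middle of the spare handpiece, on its axis: a plain dark grey round barrel, 19 mm diameter, 120 mm long along its y axis, lying on its side (this point 10 mm above what it lies on). It may roll about its y axis.
- felt_case: Case for felt wheels, fixed: long grey plastic box, 52 mm (x) by 160 mm (y), 18 mm high, its lid standing open on the far side. Walls and floor 3 mm thick. A low rib (top at 11 mm) along x at y = 0 parts it into two bays, each 46 mm (x) by 75 mm (y), centred at x = 0, y = +39 and -39 mm. Origin: centre of its underside; x points away from the robot, to the hinge (within 8 degrees).
- felt_case_lid (a joint): Lid hinge of the case, rad: 0 shut, grows as it opens (stop at 1.85). Hinge line: along the case's y at x = +28, z = 19 mm in the case frame, on the side away from the robot. Lid: grey frame, clear window, 160 mm wide, 4 mm thick; shut, it spans 54 mm from the hinge towards the robot, lip to 59 mm. 50 g; the stiff hinge (0.03 N m) stays where left: push it over and down (about 1 N) until shut.
- bone_tray: Tray for bone, fixed to the bench: open shallow wooden tray, 96 mm (x) by 140 mm (y), 20 mm high, walls and cork-lined floor 5 mm thick; inside 86 by 130 mm. Origin: centre of its underside. Case, tray and rest stand in a row just beyond the front board of the bench, which is up to 0.25 m high and whose far face is at world x = 0.383.
- handpiece_rest: Rest for the spare handpiece, fixed to the bench: dark wooden foot 60 mm (x) by 104 mm (y), 12 mm high, with two V-shaped steel forks at y = +38 and y = -38 mm, their tips at z = 55 mm and 46 mm apart in x. A handpiece laid across both forks lies along the rest's y axis with its own axis about 41 mm above the bench. Origin: centre of the foot's underside.
- glue_bottle: Bystander: white glue bottle with red nozzle, 34 mm diameter, 102 mm tall, standing loose behind the work, on a board 6 mm high. Origin: centre of its underside.
- sand_roll: Bystander: brown roll of abrasive cloth, 58 mm diameter, 45 mm tall, standing loose behind the work, on a board 6 mm high. Origin: centre of its underside.

How it is judged:
By the outcome, as a careful person would: the job done as asked, in the order asked, and still so for the second after the job is handed in, with the robot touching nothing.
It also fails if it takes over 128 s, if anything falls off the work surface, if the arm or the gripper's body presses on something with over 40 N, if the wrist force passes 120 N, or if a joint passes its speed limit or range.

### The arm

A 6-joint arm with a two-finger parallel gripper is mounted at the origin on a cart in front of the work surface, level with it; the furniture and walls round the work are solid. World frame = base frame: x ahead of the robot, y to its left, z up, the work surface at z = 0. Lengths are in mm, angles in rad, forces in N, time in s.
With the tool pointing down it reaches from about 300 to 775 mm from the base axis. Payload 14.6 kg.
Tool frame: the origin (TCP) lies at the very end of the fingers, on their centre line; the grasp point (between the pads) lies 19 mm behind it; z points along the fingers, y is the line along which they close (so a half turn about z gives the same grasp; the last joint's range is limited). The gripper opens to 94 mm and grips with 3 to 60 N. Pads are 16 mm wide; open, the fingers measure 119 mm over their backs; the gripper's body (75 mm by 177 mm) begins 78 mm behind the grasp point.
Start: joints at [1.101, 0.3, 1.521, -0, 1.321, -0.067], TCP at [215.594, 505.973, 168.046] pointing down, gripper open.
Joint ranges: [-3.03, 3.03], [-0.79, 2.21], [0.23, 2.52], [-1.04, 4.18], [0, 3.07], [-2.55, 2.55]. Speed limits (rad/s): [2.22, 2.22, 2.57, 3.14, 3.14, 3.14].

### API

Orientations are given as [roll, pitch, yaw] about the fixed x, y, z axes, in that order (R = Rz(yaw) Ry(pitch) Rx(roll)).
In Python, from cell import manip gives the robot as it stands. The module is installed in compiled form; this text tells all that it offers.
- The arm moves only by the shell command python3 -m inch 'ROWS' [FORCE]. ROWS is JSON, a list of rows, each an object of numbers: "gripper": the opening, from 0 (shut) to 1 (fully open); "dx", "dy", "dz": the shift along the world's x, y, z in m; "wx", "wy", "wz": the turn, a rotation vector about the world's x, y, z in degrees. A call has exactly 5 rows; each row is the pose to reach, as a shift and turn from the pose commanded when the call began; what a row does not reach only later rows make up. A row lasts 1/12 s, in which the tool goes at most 41.7 mm and 7.16 degrees, less where a joint would pass 70% of its speed; a pose out of reach is approached as far as the arm can. A call with a gripper value outside its range is refused whole. The fingers move at their own pace and stop on an object; FORCE is the grip in N (left out, the last holds). Time passes only in rows, so rows that repeat a pose let the fingers close, or fill a call up. It gives the time, the measured TCP pose, the force, the opening and the grip force at its end, in the units of the state.
- manip.read_state(): the state, without advancing time (a new reading comes with each control period).
- manip.camera(name): name is "scene" or "top"; returns the picture (420x560x3 uint8, blue, green, red); there is no depth.
- manip.camera_info(name): a dict with "camera_matrix" (3x3 intrinsics, pixels), "R" (3x3) and "t" (3): a world point X has camera coordinates R X + t. Camera axes: x right, y down, z forward; pixel columns grow to the right and rows downward; lengths in mm; the calibration is good to about 2 mm. A picture is of the moment at which its call begins. camera_info takes no time and is no camera call.
- manip.sign_off(): hands the job in; it is judged then, once.
The state is a dict: "clock": time; "joints": joint angles; "qd": joint speeds; "effort": joint torques, N m; "eef_pos": TCP position; "eef_rot": TCP orientation; "wrist_force": force on the tool from outside, world axes, zero at the start; "moment": the same for the moment, N m; "finger_gap": finger opening in mm; "finger_force": force on a finger pad.
Only numpy, scipy, OpenCV 4.12 (cv2) and the standard library are available. Lean on these libraries where they do the work, as an engineer would, in place of code of your own. Each camera call takes 0.05 s, during which the arm holds its last target. There are 200 camera calls.

## Working session

There is one attempt and no reset: what is moved stays moved. The work goes in short steps, Python scripts to look and compute and a shell command to move; the robot and the scene stay as the last step left them, time stands still between calls to the robot, and variables do not carry over. Pictures are saved under pics/ and viewed, at most 14 in all, crops included, and the job is handed in when it is done.

```bash
mkdir -p pics; cat > h.py <<'E'
import numpy as np, cv2
from cell import manip
def cam(n,f=None):
    im=manip.camera(n)
    if f: cv2.imwrite('pics/'+f,im)
    return im
def ray(n,u,v,z):
    i=manip.camera_info(n);K=np.array(i['camera_matrix']);R=np.array(i['R']);t=np.array(i['t'])
    c=-R.T@t; d=R.T@np.linalg.inv(K)@np.array([u,v,1.]); return c+d*(z-c[2])/d[2]
def proj(n,p):
    i=manip.camera_info(n);q=np.array(i['camera_matrix'])@(np.array(i['R'])@np.array(p,float)+np.array(i['t']));return q[:2]/q[2]
E
python3 - <<'E'
from h import *
a=cam('scene','s0.png');b=cam('top','t0.png')
for n in('scene','top'):
    i=manip.camera_info(n);print(n,np.round(i['camera_matrix'],1).tolist(),np.round(-np.array(i['R']).T@np.array(i['t'])),np.round(i['R'],2).tolist())
s=manip.read_state();print(s)
E
```

```text
scene [[392.3, 0.0, 278.2], [0.0, 392.3, 210.4], [0.0, 0.0, 1.0]] [267. 299. 699.] [[-0.79, -0.61, -0.0], [-0.46, 0.59, -0.66], [0.41, -0.52, -0.75]]
top [[457.0, 0.0, 287.2], [0.0, 457.0, 209.3], [0.0, 0.0, 1.0]] [ 426. -160.  915.] [[0.04, -1.0, -0.0], [-0.98, -0.04, -0.22], [0.22, 0.01, -0.98]]
{'clock': 0.1, 'joints': array([ 1.10141813e+00,  3.00408092e-01,  1.52153058e+00,  2.37020479e-05,
        1.32068012e+00, -6.66252939e-02]), 'qd': array([-0.00024345, -0.00149318, -0.00176771, -0.00136913,  0.00037124,
       -0.00036623]), 'effort': array([ 1.27718191e-03, -5.32638788e+01, -3.53290486e+01,  7.09348032e-02,
        2.35231215e-02, -9.59493877e-05]), 'eef_pos': array([215.45889601, 505.74384363, 167.54226664]), 'eef_rot': array([-3.14057031e+00, -9.12243334e-05,  2.73883383e+00]), 'wrist_force': array([-0.15321708, -0.18960071,  0.79255453]), 'moment': array([-0.02293442,  0.01082297, -0.05270012]), 'finger_force': 0.0, 'finger_gap': 94.21664292498636}
```

View pics/s0.png

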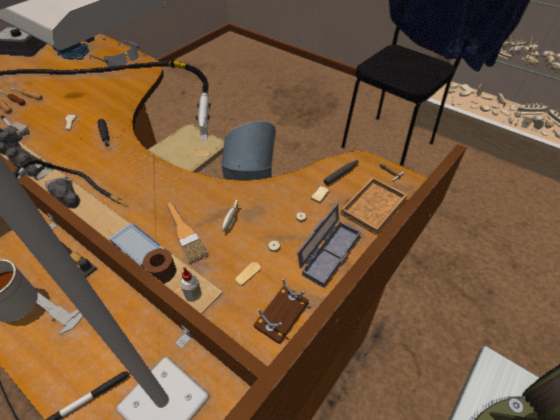

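View pics/t0.png

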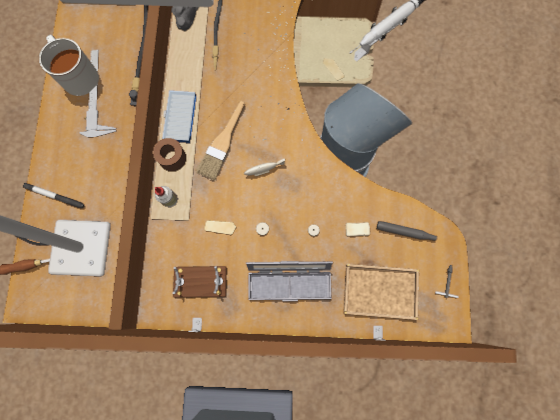

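The top view shows, left to right: plate (220,227), wide/thick wheels (262,229) and (313,230), offcut (357,229), handpiece (406,231). In the row below are the rest (200,282), the case (290,285) and the tray (381,292). I'll crop for detail and measure by contours.

```bash
python3 - <<'E'
from h import *
b=cv2.imread('pics/t0.png');s=cv2.imread('pics/s0.png')
cv2.imwrite('pics/t0c.png',cv2.resize(b[190:330,160:450],None,fx=2.7,fy=2.7,interpolation=cv2.INTER_CUBIC))
cv2.imwrite('pics/s0c.png',cv2.resize(s[150:350,200:420],None,fx=3,fy=3,interpolation=cv2.INTER_CUBIC)[:600])
hsv=cv2.cvtColor(b,cv2.COLOR_BGR2HSV)
def blobs(name,m,x0,y0,x1,y1,z,amin=40):
    k=np.zeros_like(m);k[y0:y1,x0:x1]=m[y0:y1,x0:x1]
    for c in cv2.findContours(k,cv2.RETR_EXTERNAL,cv2.CHAIN_APPROX_NONE)[0]:
        if cv2.contourArea(c)<amin: continue
        w=np.array([ray('top',*p[0],z)[:2] for p in c],np.float32)
        r=cv2.minAreaRect(w);print(name,np.round(cv2.minAreaRect(c)[0]),np.round(r[0],1),np.round(r[1],1),round(r[2],1))
cream=((hsv[...,1]<140)&(hsv[...,2]>150)).astype(np.uint8)*255
blobs('cream',cream,200,210,375,245,6)
dark=(hsv[...,2]<95).astype(np.uint8)*255
blobs('dark',dark,372,215,445,250,10)
for n,p in dict(boardtop=[383,0,250]).items(): print(n,proj('top',p),proj('scene',p))
print('left board', [np.round(ray('top',u,v,zz)) for u,v,zz in((150,150,0),(140,150,100),(125,320,100))])
print('bottle',ray('top',163,203,6),'roll',ray('top',170,160,6))
E
```

```text
cream [287. 227.] [ 592.4 -147.7] [ 69.9 354.5] 2.4
dark [405. 234.] [ 588.1 -385.5] [118.4  14.5] 75.8
boardtop [174.38086902 337.72927963] [345.29505537 259.02229988]
left board [array([746., 149.,   0.]), array([711., 134., 100.]), array([399., 125., 100.])]
bottle [631.3633732  107.82084563   6.        ] roll [724.10114918 102.6405698    6.        ]
```

View pics/t0c.png

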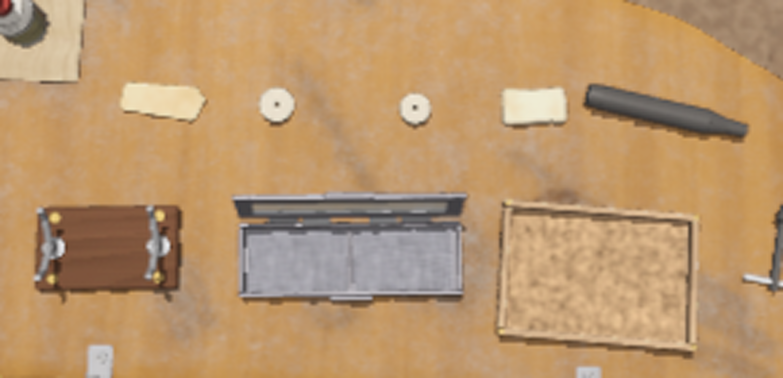

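View pics/s0c.png

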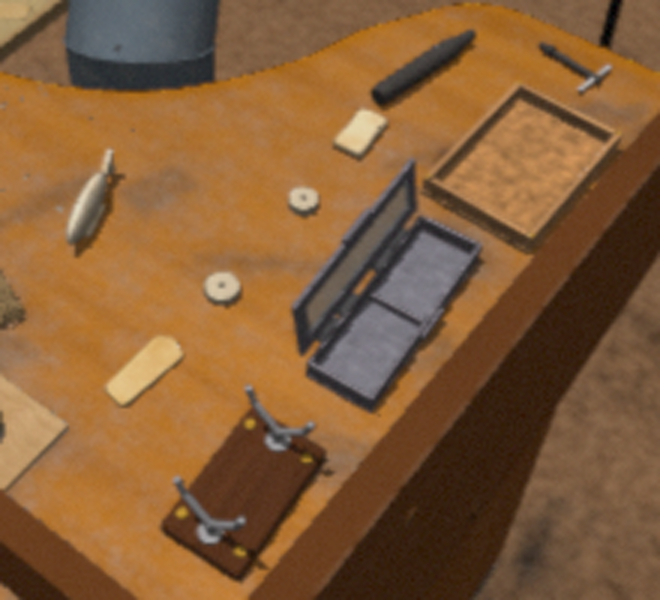

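```bash
python3 - <<'E'
from h import *
b=cv2.imread('pics/t0.png')
S=cv2.resize(b,None,fx=4,fy=4,interpolation=cv2.INTER_CUBIC)
hsv=cv2.cvtColor(S,cv2.COLOR_BGR2HSV)
def rect(P,z):
    w=np.array([ray('top',*p,z)[:2] for p in P],np.float32); r=cv2.minAreaRect(w); return w,r
def obj(name,ch,inv,x0,y0,x1,y1,z):
    g=hsv[y0*4:y1*4,x0*4:x1*4,ch]
    t,m=cv2.threshold(g,0,255,(cv2.THRESH_BINARY_INV if inv else cv2.THRESH_BINARY)+cv2.THRESH_OTSU)
    c=max(cv2.findContours(m,cv2.RETR_EXTERNAL,cv2.CHAIN_APPROX_NONE)[0],key=cv2.contourArea)
    P=[((p[0][0]+x0*4+.5)/4-.5,(p[0][1]+y0*4+.5)/4-.5) for p in c]
    w,r=rect(P,z); bx=cv2.boxPoints(r); e=max([bx[1]-bx[0],bx[2]-bx[1]],key=np.linalg.norm)
    print(name,t,np.round(r[0],1),np.round(r[1],1),'long axis deg',round(np.degrees(np.arctan2(e[1],e[0]))%180,1))
obj('plate',1,True,200,216,240,240,5);obj('wide',1,True,252,218,272,240,8);obj('thick',1,True,304,220,324,240,10);obj('offcut',1,True,343,219,374,241,11)
obj('hp',2,True,374,215,442,247,10)
f=lambda P:[((x+.5)/2.7-.5+160,(y+.5)/2.7-.5+190) for x,y in P]
for n,P,z in (('case',[(240,296),(462,296),(462,224),(242,228)],18),('tray',[(503,201),(697,214),(694,352),(498,337)],20),('rest',[(37,207),(181,207),(180,290),(35,290)],12)):
    w,r=rect(f(P),z);print(n,np.round(w,0).tolist(),np.round(r[0],1),np.round(r[1],1),r[2])
    m=w.mean(0);print(m)
E
```

```text
plate 93.0 [588.1 -11.8] [63.4 26.4] long axis deg 84.6
wide 74.0 [587.2 -97.8] [26.8 25.7] long axis deg 47.5
thick 75.0 [ 587.8 -201. ] [23.4 23.6] long axis deg 92.4
offcut 75.0 [ 593.7 -289.1] [27.  48.1] long axis deg 94.1
hp 148.0 [ 590.7 -386.6] [122.5  25.1] long axis deg 79.3
case [[445.0, -80.0], [452.0, -238.0], [503.0, -237.0], [494.0, -79.0]] [ 474.3 -158.8] [ 51.  159.4] 2.4594149589538574
[ 473.62247 -158.70438]
tray [[521.0, -266.0], [517.0, -406.0], [420.0, -402.0], [425.0, -264.0]] [ 470.7 -335.2] [139.9  97.1] 88.60249328613281
[ 470.90692 -334.82074]
rest [[503.0, 72.0], [507.0, -33.0], [448.0, -36.0], [443.0, 68.0]] [475.4  18. ] [ 59.6 106.3] 2.4580726623535156
[475.40414   17.843834]
```

```bash
python3 -m inch '[{"dy":-0.01,"dz":0.03,"wz":5,"gripper":1},{"dy":-0.02,"dz":0.065,"wz":10,"gripper":1},{"dy":-0.04,"dz":0.1,"wz":15,"gripper":1},{"dy":-0.06,"dz":0.13,"wz":20,"gripper":1},{"dy":-0.09,"dz":0.155,"wz":25.6,"gripper":1}]' 20
python3 -m inch '[{"dx":0.01,"dy":-0.035},{"dx":0.02,"dy":-0.07},{"dx":0.03,"dy":-0.105},{"dx":0.04,"dy":-0.14},{"dx":0.05,"dy":-0.175}]'
python3 -c "
from h import *
s=manip.read_state();print(s['clock'],s['eef_pos'],s['eef_rot'],s['joints'])"
```

```text
0.1 [215.45889601 505.74384363 167.54226664] [-3.14057031e+00 -9.12243334e-05  2.73883383e+00] [ 1.10141813e+00  3.00408092e-01  1.52153058e+00  2.37020479e-05
  1.32068012e+00 -6.66252939e-02]validation failed for argument at $[0]...
validation failed for argument at $[0]...
```

```bash
python3 -m inch '[{"gripper":1,"dx":0,"dy":-0.01,"dz":0.03,"wx":0,"wy":0,"wz":5},{"gripper":1,"dx":0,"dy":-0.02,"dz":0.065,"wx":0,"wy":0,"wz":10},{"gripper":1,"dx":0,"dy":-0.04,"dz":0.1,"wx":0,"wy":0,"wz":15},{"gripper":1,"dx":0,"dy":-0.06,"dz":0.13,"wx":0,"wy":0,"wz":20},{"gripper":1,"dx":0,"dy":-0.09,"dz":0.155,"wx":0,"wy":0,"wz":25.6}]' 20
```

```text
clock: 0.52
eef_pos: [215.4, 415.7, 324.7]
eef_rot: [3.141, 0.0, -3.093]
wrist_force: [0.8, 0.2, 0.4]
finger_gap: 93.9
finger_force: 0.0
```

```bash

m='x'
python3 -m inch '[{"gripper":1,"dx":0.02,"dy":-0.027,"dz":0,"wx":0,"wy":0,"wz":0},{"gripper":1,"dx":0.042,"dy":-0.058,"dz":0,"wx":0,"wy":0,"wz":0},{"gripper":1,"dx":0.065,"dy":-0.09,"dz":0,"wx":0,"wy":0,"wz":0},{"gripper":1,"dx":0.088,"dy":-0.122,"dz":0,"wx":0,"wy":0,"wz":0},{"gripper":1,"dx":0.11,"dy":-0.153,"dz":0,"wx":0,"wy":0,"wz":0}]'
python3 -m inch '[{"gripper":1,"dx":0.022,"dy":-0.032,"dz":0,"wx":0,"wy":0,"wz":0},{"gripper":1,"dx":0.045,"dy":-0.064,"dz":0,"wx":0,"wy":0,"wz":0},{"gripper":1,"dx":0.068,"dy":-0.096,"dz":0,"wx":0,"wy":0,"wz":0},{"gripper":1,"dx":0.091,"dy":-0.128,"dz":0,"wx":0,"wy":0,"wz":0},{"gripper":1,"dx":0.11,"dy":-0.155,"dz":0,"wx":0,"wy":0,"wz":0}]'
python3 -m inch '[{"gripper":0.5,"dx":0.022,"dy":-0.032,"dz":0,"wx":0,"wy":0,"wz":0},{"gripper":0.5,"dx":0.045,"dy":-0.064,"dz":0,"wx":0,"wy":0,"wz":0},{"gripper":0.5,"dx":0.068,"dy":-0.096,"dz":0,"wx":0,"wy":0,"wz":0},{"gripper":0.5,"dx":0.091,"dy":-0.128,"dz":0,"wx":0,"wy":0,"wz":0},{"gripper":0.5,"dx":0.11,"dy":-0.155,"dz":0,"wx":0,"wy":0,"wz":0}]'
```

```text
clock: 0.93
eef_pos: [326.1, 261.2, 323.0]
eef_rot: [-3.142, 0.0, -3.097]
wrist_force: [0.4, 0.2, 0.1]
finger_gap: 94.1
finger_force: 0.0
clock: 1.35
eef_pos: [436.5, 105.6, 322.9]
eef_rot: [-3.141, -0.0, -3.098]
wrist_force: [0.6, 0.7, -0.6]
finger_gap: 93.7
finger_force: 0.0
clock: 1.77
eef_pos: [546.5, -49.4, 322.5]
eef_rot: [3.142, -0.001, -3.098]
wrist_force: [-0.1, 1.2, 0.5]
finger_gap: 64.0
finger_force: 0.0
```

```bash

python3 -m inch '[{"gripper":0.5,"dx":0.02,"dy":-0.024,"dz":-0.02,"wx":0,"wy":0,"wz":0},{"gripper":0.5,"dx":0.0405,"dy":-0.0485,"dz":-0.05,"wx":0,"wy":0,"wz":0},{"gripper":0.5,"dx":0.0405,"dy":-0.0485,"dz":-0.09,"wx":0,"wy":0,"wz":0},{"gripper":0.5,"dx":0.0405,"dy":-0.0485,"dz":-0.13,"wx":0,"wy":0,"wz":0},{"gripper":0.5,"dx":0.0405,"dy":-0.0485,"dz":-0.17,"wx":0,"wy":0,"wz":0}]'
python3 -m inch '[{"gripper":0.5,"dx":0,"dy":0,"dz":-0.04,"wx":0,"wy":0,"wz":0},{"gripper":0.5,"dx":0,"dy":0,"dz":-0.08,"wx":0,"wy":0,"wz":0},{"gripper":0.5,"dx":0,"dy":0,"dz":-0.11,"wx":0,"wy":0,"wz":0},{"gripper":0.5,"dx":0,"dy":0,"dz":-0.125,"wx":0,"wy":0,"wz":0},{"gripper":0.5,"dx":0,"dy":0,"dz":-0.13,"wx":0,"wy":0,"wz":0}]'
python3 -c "
from h import *
cam('top','t1.png');a=cam('scene')
cv2.imwrite('pics/s1.png',cv2.resize(a[130:330,180:400],None,fx=3,fy=3))"
```

```text
clock: 2.18
eef_pos: [585.7, -95.9, 150.6]
eef_rot: [3.141, -0.001, -3.098]
wrist_force: [0.2, -0.1, -0.1]
finger_gap: 46.9
finger_force: 0.0
clock: 2.6
eef_pos: [584.3, -95.1, 19.6]
eef_rot: [3.14, -0.005, -3.098]
wrist_force: [-0.9, 0.3, -0.5]
finger_gap: 46.9
finger_force: 0.0
```

View pics/s1.png

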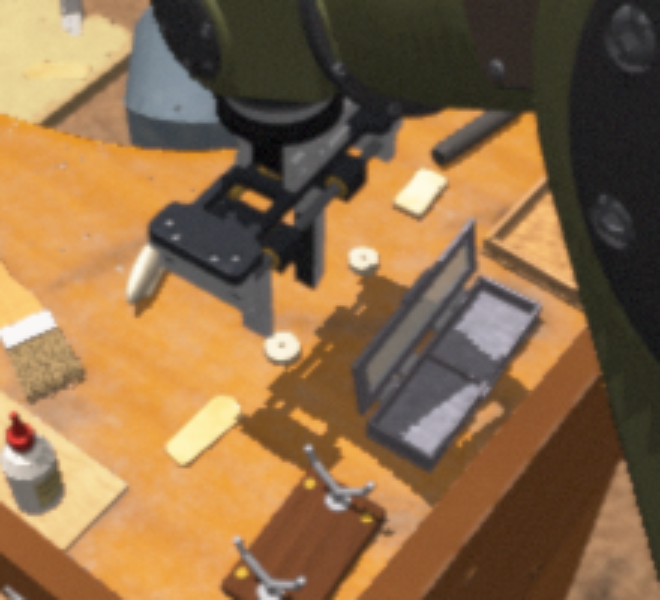

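The fingers appear at about (287,307) in the crop, beyond the wheel at (282,347); I'll check by projection.

```bash
python3 -c "
from h import *
s=manip.read_state();print(s['eef_pos'],s['eef_rot'])
c=lambda p:np.round((proj('scene',p)-[180,130])*3)
print(c(s['eef_pos']),c([587,-98,4]),c([588,-201,5]), [c([584,-95,z]) for z in (0,20,40,60)])
print(ray('scene',180+282/3,130+347/3,8),ray('scene',180+363/3,130+258/3,10))
print(proj('top',s['eef_pos']))"
```

```text
[585.74650374 -95.45435943  22.51259048] [ 3.14125386e+00 -1.43146193e-03 -3.09752020e+00]
[282. 336.] [283. 349.] [365. 262.] [array([284., 357.]), array([284., 340.]), array([284., 323.]), array([283., 305.])]
[586.896004   -96.27452197   8.        ] [ 588.9910724  -200.02295708   10.        ]
[260.36792391 227.59045433]
```

View pics/t1.png

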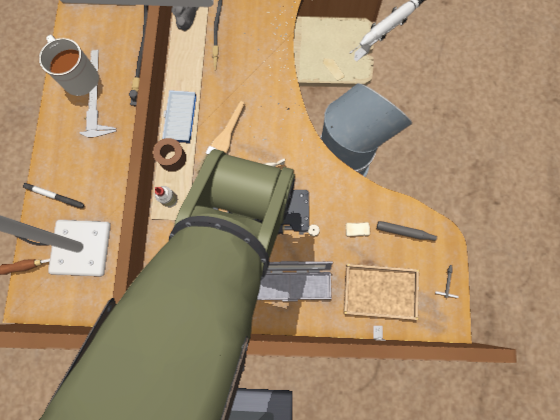

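```bash

python3 -m inch '[{"gripper":0.5,"dx":0.001,"dy":-0.002,"dz":-0.005,"wx":0,"wy":0,"wz":0},{"gripper":0.5,"dx":0.001,"dy":-0.002,"dz":-0.01,"wx":0,"wy":0,"wz":0},{"gripper":0.5,"dx":0.001,"dy":-0.002,"dz":-0.014,"wx":0,"wy":0,"wz":0},{"gripper":0.5,"dx":0.001,"dy":-0.002,"dz":-0.018,"wx":0,"wy":0,"wz":0},{"gripper":0.5,"dx":0.001,"dy":-0.002,"dz":-0.02,"wx":0,"wy":0,"wz":0}]'
python3 -c "
from h import *
a=cam('scene');s=manip.read_state();print(s['eef_pos'],s['wrist_force'],(proj('scene',s['eef_pos'])-[240,190])*5)
cv2.imwrite('pics/s2.png',cv2.resize(a[190:290,240:360],None,fx=5,fy=5))"
```

```text
clock: 3.12
eef_pos: [587.0, -97.5, 2.7]
eef_rot: [3.142, -0.0, -3.098]
wrist_force: [0.5, 0.7, -0.9]
finger_gap: 47.2
finger_force: 0.0
[586.84093713 -97.4597927    2.44835658] [ 0.31183845  0.84581586 -0.32127468] [171.91209635 284.20642442]
```

View pics/s2.png

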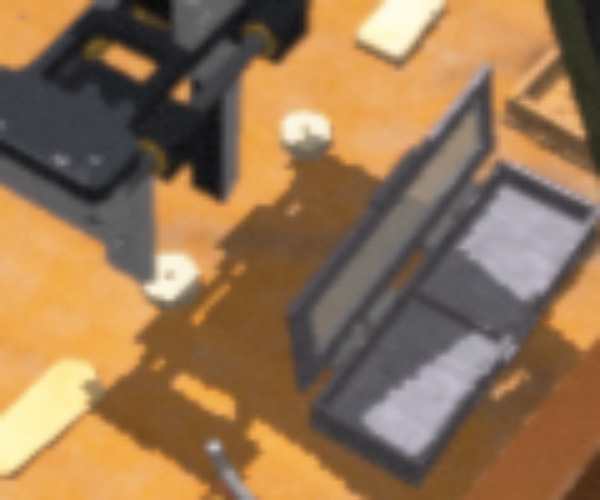

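```bash

python3 -m inch '[{"gripper":0.4,"dx":0,"dy":0,"dz":0,"wx":0,"wy":0,"wz":0},{"gripper":0.3,"dx":0,"dy":0,"dz":0,"wx":0,"wy":0,"wz":0},{"gripper":0.2,"dx":0,"dy":0,"dz":0,"wx":0,"wy":0,"wz":0},{"gripper":0.1,"dx":0,"dy":0,"dz":0,"wx":0,"wy":0,"wz":0},{"gripper":0.1,"dx":0,"dy":0,"dz":0,"wx":0,"wy":0,"wz":0}]' 8
python3 -m inch '[{"gripper":0.1,"dx":0,"dy":0,"dz":0,"wx":0,"wy":0,"wz":0},{"gripper":0.1,"dx":0,"dy":0,"dz":0,"wx":0,"wy":0,"wz":0},{"gripper":0.1,"dx":0,"dy":0,"dz":0,"wx":0,"wy":0,"wz":0},{"gripper":0.1,"dx":0,"dy":0,"dz":0,"wx":0,"wy":0,"wz":0},{"gripper":0.1,"dx":0,"dy":0,"dz":0,"wx":0,"wy":0,"wz":0}]' 8
```

```text
clock: 3.58
eef_pos: [587.2, -97.5, 3.2]
eef_rot: [-3.142, 0.0, -3.098]
wrist_force: [0.0, -0.0, 0.1]
finger_gap: 16.9
finger_force: 0.0
clock: 4.0
eef_pos: [587.1, -97.5, 3.1]
eef_rot: [-3.142, 0.0, -3.098]
wrist_force: [0.1, 0.0, 0.6]
finger_gap: 9.1
finger_force: 0.0
```

```bash
python3 -c "
from h import *
a=cam('scene')
cv2.imwrite('pics/s3.png',cv2.resize(a[200:275,230:330],None,fx=8,fy=8,interpolation=cv2.INTER_CUBIC))"
```

```text
(no output)
```

View pics/s3.png

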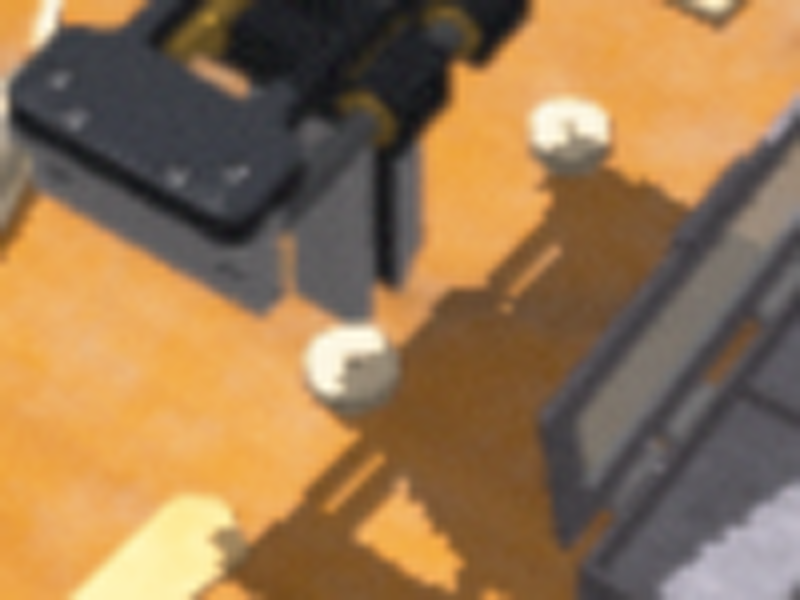

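```bash
python3 -c "
from h import *
for z in (0,3,15,30,40): print(z,[np.round(ray('scene',230+u/8,200+v/8,z)) for u,v in ((335,312),(400,285),(368,295))])
i=manip.camera_info('scene'); print(manip.read_state()['joints'])
E=[proj('scene',[587+dx,-97.5+dy,3+dz]) for dx,dy,dz in ((0,0,0),(30,0,0),(0,30,0),(0,0,30))];print((np.array(E)-[230,200])*8)
"
```

```text
0 [array([ 606., -112.,    0.]), array([ 597., -131.,    0.]), array([ 602., -123.,    0.])]
3 [array([ 604., -111.,    3.]), array([ 596., -129.,    3.]), array([ 601., -121.,    3.])]
15 [array([ 598., -104.,   15.]), array([ 590., -122.,   15.]), array([ 595., -114.,   15.])]
30 [array([591., -95.,  30.]), array([ 583., -113.,   30.]), array([ 588., -105.,   30.])]
40 [array([586., -89.,  40.]), array([ 578., -106.,   40.]), array([583., -99.,  40.])]
[-2.26193913e-01  5.77319418e-01  1.53463093e+00  1.85237505e-05
  1.02963557e+00 -1.84093744e+00]
[[354.67221031 373.15273242]
 [269.66587295 319.62957669]
 [285.66741545 444.80339737]
 [353.50193788 306.36029128]]
```

```bash
python3 -c "
from h import *
b=cv2.imread('pics/t1.png')
cv2.imwrite('pics/t1c.png',cv2.resize(b[170:250,220:330],None,fx=6,fy=6))
for z in (0,35):
  print([np.round(proj('top',[x,-95-88,120+z])) for x in (548,585,623)],[np.round(proj('top',[x,-95-88,120+z+50])) for x in (548,585,623)])
"
```

```text
[array([306., 241.]), array([306., 220.]), array([307., 199.])] [array([307., 236.]), array([307., 214.]), array([308., 192.])]
[array([306., 238.]), array([307., 216.]), array([308., 195.])] [array([307., 233.]), array([308., 210.]), array([309., 187.])]
```

View pics/t1c.png

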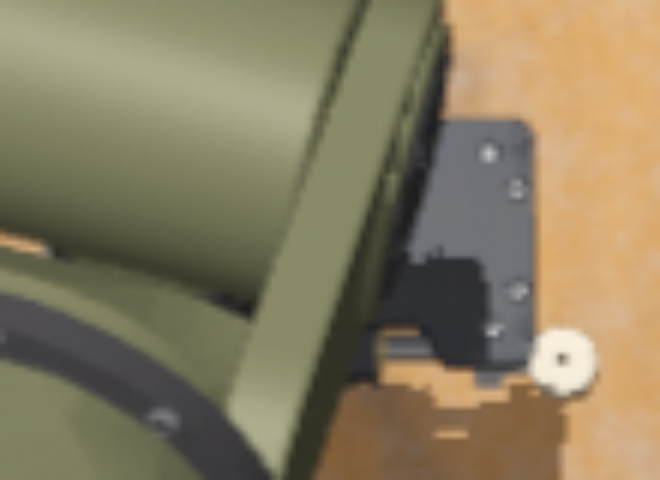

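The overhead plate edge shows the arm's xy is right, so the fingers are really about 35 mm above where their z reads. I'll reopen and go down carefully, watching the force.

```bash

python3 -m inch '[{"gripper":0.5,"dx":0,"dy":0,"dz":0,"wx":0,"wy":0,"wz":0},{"gripper":0.5,"dx":0,"dy":0,"dz":0,"wx":0,"wy":0,"wz":0},{"gripper":0.5,"dx":0,"dy":0,"dz":0,"wx":0,"wy":0,"wz":0},{"gripper":0.5,"dx":0,"dy":0,"dz":0,"wx":0,"wy":0,"wz":0},{"gripper":0.5,"dx":0,"dy":0,"dz":-0.002,"wx":0,"wy":0,"wz":0}]' 8
python3 -m inch '[{"gripper":0.5,"dx":0,"dy":0,"dz":-0.002,"wx":0,"wy":0,"wz":0},{"gripper":0.5,"dx":0,"dy":0,"dz":-0.004,"wx":0,"wy":0,"wz":0},{"gripper":0.5,"dx":0,"dy":0,"dz":-0.006,"wx":0,"wy":0,"wz":0},{"gripper":0.5,"dx":0,"dy":0,"dz":-0.008,"wx":0,"wy":0,"wz":0},{"gripper":0.5,"dx":0,"dy":0,"dz":-0.008,"wx":0,"wy":0,"wz":0}]' 8
python3 -c "
from h import *
a=cam('scene')
cv2.imwrite('pics/s4.png',cv2.resize(a[200:275,230:330],None,fx=8,fy=8,interpolation=cv2.INTER_CUBIC))"
```

```text
clock: 4.47
eef_pos: [587.3, -97.6, 1.3]
eef_rot: [-3.141, 0.001, -3.098]
wrist_force: [0.2, 0.4, -1.7]
finger_gap: 39.4
finger_force: 0.0
clock: 4.88
eef_pos: [586.8, -97.5, -7.5]
eef_rot: [3.141, -0.001, -3.098]
wrist_force: [0.7, -1.0, 0.6]
finger_gap: 46.9
finger_force: 0.0
```

View pics/s4.png

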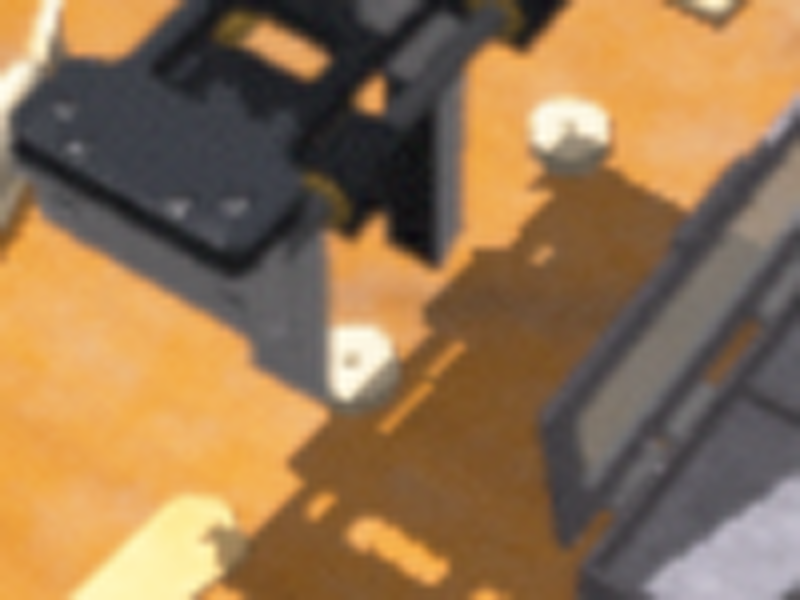

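The left fingertip's near inner corner is at (330,405) and the right one's at (440,265); still no contact at z = -7.5. I'll estimate the true height from them.

```bash
python3 -c "
from h import *
for z in (0,10,20,30,40): print(z,*[np.round((proj('scene',[579,-97.5+d,z])-[230,200])*8) for d in (23.5,-23.5)])
"
```

```text
0 [324. 450.] [430. 339.]
10 [324. 429.] [430. 318.]
20 [323. 407.] [430. 295.]
30 [322. 385.] [431. 273.]
40 [322. 362.] [431. 250.]
```

```bash

python3 -m inch '[{"gripper":0.5,"dx":0,"dy":0,"dz":-0.004,"wx":0,"wy":0,"wz":0},{"gripper":0.5,"dx":0,"dy":0,"dz":-0.008,"wx":0,"wy":0,"wz":0},{"gripper":0.5,"dx":0,"dy":0,"dz":-0.012,"wx":0,"wy":0,"wz":0},{"gripper":0.5,"dx":0,"dy":0,"dz":-0.015,"wx":0,"wy":0,"wz":0},{"gripper":0.5,"dx":0,"dy":0,"dz":-0.015,"wx":0,"wy":0,"wz":0}]' 8
python3 -m inch '[{"gripper":0.5,"dx":0,"dy":0,"dz":-0.001,"wx":0,"wy":0,"wz":0},{"gripper":0.5,"dx":0,"dy":0,"dz":-0.002,"wx":0,"wy":0,"wz":0},{"gripper":0.5,"dx":0,"dy":0,"dz":-0.003,"wx":0,"wy":0,"wz":0},{"gripper":0.5,"dx":0,"dy":0,"dz":-0.004,"wx":0,"wy":0,"wz":0},{"gripper":0.5,"dx":0,"dy":0,"dz":-0.004,"wx":0,"wy":0,"wz":0}]' 8
python3 -c "
from h import *
a=cam('scene')
cv2.imwrite('pics/s5.png',cv2.resize(a[200:275,230:330],None,fx=8,fy=8,interpolation=cv2.INTER_CUBIC))"
```

```text
clock: 5.35
eef_pos: [586.7, -97.4, -22.9]
eef_rot: [3.141, -0.001, -3.098]
wrist_force: [-0.5, 0.3, 1.0]
finger_gap: 46.9
finger_force: 0.0
clock: 5.77
eef_pos: [587.0, -97.5, -26.1]
eef_rot: [3.142, -0.0, -3.098]
wrist_force: [0.2, -1.3, 0.6]
finger_gap: 47.1
finger_force: 0.0
```

View pics/s5.png

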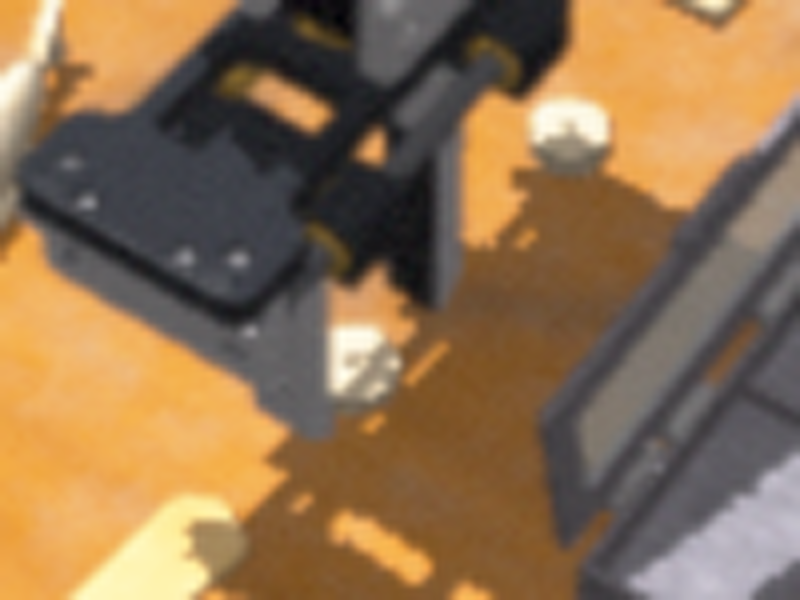

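The left corner is now at (330,438) and the right at (440,305), about 8 mm above the bench. I'll feel for contact in small steps.

```bash

python3 -m inch '[{"gripper":0.5,"dx":0,"dy":0,"dz":-0.001,"wx":0,"wy":0,"wz":0},{"gripper":0.5,"dx":0,"dy":0,"dz":-0.002,"wx":0,"wy":0,"wz":0},{"gripper":0.5,"dx":0,"dy":0,"dz":-0.003,"wx":0,"wy":0,"wz":0},{"gripper":0.5,"dx":0,"dy":0,"dz":-0.003,"wx":0,"wy":0,"wz":0},{"gripper":0.5,"dx":0,"dy":0,"dz":-0.003,"wx":0,"wy":0,"wz":0}]' 8
python3 -m inch '[{"gripper":0.4,"dx":0,"dy":0,"dz":0,"wx":0,"wy":0,"wz":0},{"gripper":0.3,"dx":0,"dy":0,"dz":0,"wx":0,"wy":0,"wz":0},{"gripper":0.2,"dx":0,"dy":0,"dz":0,"wx":0,"wy":0,"wz":0},{"gripper":0.15,"dx":0,"dy":0,"dz":0,"wx":0,"wy":0,"wz":0},{"gripper":0.15,"dx":0,"dy":0,"dz":0,"wx":0,"wy":0,"wz":0}]' 8
python3 -m inch '[{"gripper":0.15,"dx":0,"dy":0,"dz":0,"wx":0,"wy":0,"wz":0},{"gripper":0.15,"dx":0,"dy":0,"dz":0,"wx":0,"wy":0,"wz":0},{"gripper":0.15,"dx":0,"dy":0,"dz":0,"wx":0,"wy":0,"wz":0},{"gripper":0.15,"dx":0,"dy":0,"dz":0,"wx":0,"wy":0,"wz":0},{"gripper":0.15,"dx":0,"dy":0,"dz":0,"wx":0,"wy":0,"wz":0}]' 8
```

```text
clock: 6.23
eef_pos: [587.1, -97.5, -29.0]
eef_rot: [3.142, -0.0, -3.098]
wrist_force: [1.1, 0.7, -0.2]
finger_gap: 47.4
finger_force: 0.0
clock: 6.65
eef_pos: [587.1, -97.5, -28.9]
eef_rot: [-3.142, 0.0, -3.098]
wrist_force: [-0.2, -0.5, 0.4]
finger_gap: 17.4
finger_force: 0.0
clock: 7.07
eef_pos: [587.1, -97.5, -28.9]
eef_rot: [-3.142, 0.0, -3.098]
wrist_force: [0.4, 0.1, 0.5]
finger_gap: 14.1
finger_force: 0.0
```

```bash

python3 -m inch '[{"gripper":0.5,"dx":0,"dy":0,"dz":0,"wx":0,"wy":0,"wz":0},{"gripper":0.5,"dx":0,"dy":0,"dz":0,"wx":0,"wy":0,"wz":0},{"gripper":0.5,"dx":0,"dy":0,"dz":0,"wx":0,"wy":0,"wz":0},{"gripper":0.5,"dx":0,"dy":0,"dz":0,"wx":0,"wy":0,"wz":0},{"gripper":0.5,"dx":0,"dy":0,"dz":0,"wx":0,"wy":0,"wz":0}]' 8
python3 -m inch '[{"gripper":0.5,"dx":0,"dy":0,"dz":-0.001,"wx":0,"wy":0,"wz":0},{"gripper":0.5,"dx":0,"dy":0,"dz":-0.002,"wx":0,"wy":0,"wz":0},{"gripper":0.5,"dx":0,"dy":0,"dz":-0.003,"wx":0,"wy":0,"wz":0},{"gripper":0.5,"dx":0,"dy":0,"dz":-0.003,"wx":0,"wy":0,"wz":0},{"gripper":0.5,"dx":0,"dy":0,"dz":-0.003,"wx":0,"wy":0,"wz":0}]' 8
python3 -m inch '[{"gripper":0.5,"dx":0,"dy":0,"dz":-0.001,"wx":0,"wy":0,"wz":0},{"gripper":0.5,"dx":0,"dy":0,"dz":-0.002,"wx":0,"wy":0,"wz":0},{"gripper":0.5,"dx":0,"dy":0,"dz":-0.002,"wx":0,"wy":0,"wz":0},{"gripper":0.5,"dx":0,"dy":0,"dz":-0.002,"wx":0,"wy":0,"wz":0},{"gripper":0.5,"dx":0,"dy":0,"dz":-0.002,"wx":0,"wy":0,"wz":0}]' 8
```

```text
clock: 7.48
eef_pos: [587.1, -97.5, -29.0]
eef_rot: [-3.142, -0.0, -3.098]
wrist_force: [0.1, -0.5, 0.4]
finger_gap: 44.0
finger_force: 0.0
clock: 7.9
eef_pos: [587.0, -97.5, -32.1]
eef_rot: [3.142, -0.0, -3.098]
wrist_force: [0.5, -0.4, -1.1]
finger_gap: 46.8
finger_force: 0.0
clock: 8.32
eef_pos: [587.1, -97.5, -34.0]
eef_rot: [-3.142, -0.0, -3.098]
wrist_force: [-0.3, -0.8, 0.2]
finger_gap: 46.8
finger_force: 0.0
```

```bash

python3 -m inch '[{"gripper":0.5,"dx":0,"dy":0,"dz":-0.001,"wx":0,"wy":0,"wz":0},{"gripper":0.5,"dx":0,"dy":0,"dz":-0.002,"wx":0,"wy":0,"wz":0},{"gripper":0.5,"dx":0,"dy":0,"dz":-0.002,"wx":0,"wy":0,"wz":0},{"gripper":0.5,"dx":0,"dy":0,"dz":-0.002,"wx":0,"wy":0,"wz":0},{"gripper":0.5,"dx":0,"dy":0,"dz":-0.002,"wx":0,"wy":0,"wz":0}]' 8
python3 -m inch '[{"gripper":0.4,"dx":0,"dy":0,"dz":0,"wx":0,"wy":0,"wz":0},{"gripper":0.3,"dx":0,"dy":0,"dz":0,"wx":0,"wy":0,"wz":0},{"gripper":0.2,"dx":0,"dy":0,"dz":0,"wx":0,"wy":0,"wz":0},{"gripper":0.15,"dx":0,"dy":0,"dz":0,"wx":0,"wy":0,"wz":0},{"gripper":0.15,"dx":0,"dy":0,"dz":0,"wx":0,"wy":0,"wz":0}]' 8
```

```text
clock: 8.73
eef_pos: [587.1, -97.5, -35.9]
eef_rot: [-3.142, 0.0, -3.098]
wrist_force: [0.5, 0.1, 1.4]
finger_gap: 47.2
finger_force: 0.0
clock: 9.15
eef_pos: [587.1, -97.5, -35.9]
eef_rot: [-3.142, 0.0, -3.098]
wrist_force: [-0.1, 0.3, 1.0]
finger_gap: 24.8
finger_force: 8.0
```

```bash

python3 -m inch '[{"gripper":0.15,"dx":0,"dy":0,"dz":0.01,"wx":0,"wy":0,"wz":0},{"gripper":0.15,"dx":0,"dy":0,"dz":0.03,"wx":0,"wy":0,"wz":0},{"gripper":0.15,"dx":0,"dy":0,"dz":0.06,"wx":0,"wy":0,"wz":0},{"gripper":0.15,"dx":0,"dy":0,"dz":0.09,"wx":0,"wy":0,"wz":0},{"gripper":0.15,"dx":0,"dy":0,"dz":0.11,"wx":0,"wy":0,"wz":0}]' 10
python3 -m inch '[{"gripper":0.15,"dx":-0.02,"dy":-0.004,"dz":0.01,"wx":0,"wy":0,"wz":0},{"gripper":0.15,"dx":-0.045,"dy":-0.008,"dz":0.01,"wx":0,"wy":0,"wz":0},{"gripper":0.15,"dx":-0.07,"dy":-0.014,"dz":0.01,"wx":0,"wy":0,"wz":0},{"gripper":0.15,"dx":-0.095,"dy":-0.02,"dz":0.01,"wx":0,"wy":0,"wz":0},{"gripper":0.15,"dx":-0.115,"dy":-0.022,"dz":0.01,"wx":0,"wy":0,"wz":0}]'
python3 -m inch '[{"gripper":0.15,"dx":0,"dy":0,"dz":-0.02,"wx":0,"wy":0,"wz":0},{"gripper":0.15,"dx":0,"dy":0,"dz":-0.045,"wx":0,"wy":0,"wz":0},{"gripper":0.15,"dx":0,"dy":0,"dz":-0.065,"wx":0,"wy":0,"wz":0},{"gripper":0.15,"dx":0,"dy":0,"dz":-0.08,"wx":0,"wy":0,"wz":0},{"gripper":0.15,"dx":0,"dy":0,"dz":-0.09,"wx":0,"wy":0,"wz":0}]'
```

```text
clock: 9.57
eef_pos: [587.8, -97.7, 77.8]
eef_rot: [-3.141, 0.003, -3.098]
wrist_force: [1.5, -0.4, -0.7]
finger_gap: 24.9
finger_force: 10.0
clock: 9.98
eef_pos: [470.6, -119.9, 84.8]
eef_rot: [-3.141, 0.0, -3.098]
wrist_force: [0.1, -0.4, -0.3]
finger_gap: 24.6
finger_force: 10.0
clock: 10.4
eef_pos: [471.6, -119.4, -6.7]
eef_rot: [3.141, -0.001, -3.098]
wrist_force: [0.2, -0.3, 0.9]
finger_gap: 24.6
finger_force: 10.0
```

```bash

python3 -m inch '[{"gripper":0.15,"dx":0,"dy":0,"dz":-0.01,"wx":0,"wy":0,"wz":0},{"gripper":0.15,"dx":0,"dy":0,"dz":-0.018,"wx":0,"wy":0,"wz":0},{"gripper":0.15,"dx":0,"dy":0,"dz":-0.022,"wx":0,"wy":0,"wz":0},{"gripper":0.15,"dx":0,"dy":0,"dz":-0.025,"wx":0,"wy":0,"wz":0},{"gripper":0.15,"dx":0,"dy":0,"dz":-0.0265,"wx":0,"wy":0,"wz":0}]'
python3 -m inch '[{"gripper":0.35,"dx":0,"dy":0,"dz":0,"wx":0,"wy":0,"wz":0},{"gripper":0.42,"dx":0,"dy":0,"dz":0,"wx":0,"wy":0,"wz":0},{"gripper":0.42,"dx":0,"dy":0,"dz":0,"wx":0,"wy":0,"wz":0},{"gripper":0.42,"dx":0,"dy":0,"dz":0,"wx":0,"wy":0,"wz":0},{"gripper":0.42,"dx":0,"dy":0,"dz":0.002,"wx":0,"wy":0,"wz":0}]'
python3 -m inch '[{"gripper":0.42,"dx":0,"dy":0,"dz":0.01,"wx":0,"wy":0,"wz":0},{"gripper":0.42,"dx":0,"dy":0,"dz":0.03,"wx":0,"wy":0,"wz":0},{"gripper":0.42,"dx":0,"dy":0,"dz":0.06,"wx":0,"wy":0,"wz":0},{"gripper":0.42,"dx":0,"dy":0,"dz":0.09,"wx":0,"wy":0,"wz":0},{"gripper":0.5,"dx":0,"dy":0,"dz":0.12,"wx":0,"wy":0,"wz":0}]'
```

```text
clock: 10.82
eef_pos: [472.3, -119.6, -32.4]
eef_rot: [-3.141, 0.0, -3.098]
wrist_force: [-0.2, 0.2, 0.1]
finger_gap: 24.7
finger_force: 10.0
clock: 11.23
eef_pos: [472.0, -119.5, -30.4]
eef_rot: [3.142, -0.0, -3.098]
wrist_force: [-0.1, 0.2, 0.3]
finger_gap: 39.4
finger_force: 0.0
clock: 11.65
eef_pos: [471.8, -119.5, 91.8]
eef_rot: [-3.141, 0.0, -3.098]
wrist_force: [0.1, -0.1, -0.9]
finger_gap: 43.0
finger_force: 0.0
```

```bash

python3 -m inch '[{"gripper":0.5,"dx":0.02,"dy":-0.014,"dz":0,"wx":0,"wy":0,"wz":0},{"gripper":0.5,"dx":0.045,"dy":-0.032,"dz":0,"wx":0,"wy":0,"wz":0},{"gripper":0.5,"dx":0.07,"dy":-0.05,"dz":0,"wx":0,"wy":0,"wz":0},{"gripper":0.5,"dx":0.095,"dy":-0.068,"dz":0,"wx":0,"wy":0,"wz":0},{"gripper":0.5,"dx":0.116,"dy":-0.081,"dz":0,"wx":0,"wy":0,"wz":0}]'
python3 -m inch '[{"gripper":0.5,"dx":0,"dy":0,"dz":-0.02,"wx":0,"wy":0,"wz":0},{"gripper":0.5,"dx":0,"dy":0,"dz":-0.05,"wx":0,"wy":0,"wz":0},{"gripper":0.5,"dx":0,"dy":0,"dz":-0.075,"wx":0,"wy":0,"wz":0},{"gripper":0.5,"dx":0,"dy":0,"dz":-0.095,"wx":0,"wy":0,"wz":0},{"gripper":0.5,"dx":0,"dy":0,"dz":-0.105,"wx":0,"wy":0,"wz":0}]'
python3 -m inch '[{"gripper":0.5,"dx":0,"dy":0,"dz":-0.006,"wx":0,"wy":0,"wz":0},{"gripper":0.5,"dx":0,"dy":0,"dz":-0.012,"wx":0,"wy":0,"wz":0},{"gripper":0.5,"dx":0,"dy":0,"dz":-0.016,"wx":0,"wy":0,"wz":0},{"gripper":0.5,"dx":0,"dy":0,"dz":-0.0185,"wx":0,"wy":0,"wz":0},{"gripper":0.5,"dx":0,"dy":0,"dz":-0.0185,"wx":0,"wy":0,"wz":0}]'
```

```text
clock: 12.07
eef_pos: [589.3, -201.9, 90.5]
eef_rot: [-3.141, 0.001, -3.098]
wrist_force: [-0.9, 0.2, 0.4]
finger_gap: 47.1
finger_force: 0.0
clock: 12.48
eef_pos: [587.0, -200.1, -17.3]
eef_rot: [3.14, -0.003, -3.098]
wrist_force: [-0.5, 0.1, 0.5]
finger_gap: 46.8
finger_force: 0.0
clock: 12.9
eef_pos: [588.3, -200.6, -33.7]
eef_rot: [-3.141, 0.0, -3.098]
wrist_force: [-0.7, 0.4, 0.5]
finger_gap: 47.0
finger_force: 0.0
```

```bash

python3 -m inch '[{"gripper":0.4,"dx":0,"dy":0,"dz":-0.0015,"wx":0,"wy":0,"wz":0},{"gripper":0.3,"dx":0,"dy":0,"dz":-0.0015,"wx":0,"wy":0,"wz":0},{"gripper":0.2,"dx":0,"dy":0,"dz":-0.0015,"wx":0,"wy":0,"wz":0},{"gripper":0.12,"dx":0,"dy":0,"dz":-0.0015,"wx":0,"wy":0,"wz":0},{"gripper":0.12,"dx":0,"dy":0,"dz":-0.0015,"wx":0,"wy":0,"wz":0}]'
python3 -m inch '[{"gripper":0.12,"dx":0,"dy":0,"dz":0,"wx":0,"wy":0,"wz":0},{"gripper":0.12,"dx":0,"dy":0,"dz":0.02,"wx":0,"wy":0,"wz":0},{"gripper":0.12,"dx":0,"dy":0,"dz":0.05,"wx":0,"wy":0,"wz":0},{"gripper":0.12,"dx":0,"dy":0,"dz":0.085,"wx":0,"wy":0,"wz":0},{"gripper":0.12,"dx":0,"dy":0,"dz":0.12,"wx":0,"wy":0,"wz":0}]' 10
python3 -m inch '[{"gripper":0.12,"dx":-0.02,"dy":0,"dz":0,"wx":0,"wy":0,"wz":0},{"gripper":0.12,"dx":-0.045,"dy":0.001,"dz":0,"wx":0,"wy":0,"wz":0},{"gripper":0.12,"dx":-0.07,"dy":0.002,"dz":0,"wx":0,"wy":0,"wz":0},{"gripper":0.12,"dx":-0.095,"dy":0.003,"dz":0,"wx":0,"wy":0,"wz":0},{"gripper":0.12,"dx":-0.1125,"dy":0.003,"dz":0,"wx":0,"wy":0,"wz":0}]'
```

```text
clock: 13.32
eef_pos: [588.2, -200.6, -35.2]
eef_rot: [-3.141, 0.0, -3.098]
wrist_force: [0.8, -1.2, 0.6]
finger_gap: 22.2
finger_force: 10.0
clock: 13.73
eef_pos: [587.7, -200.4, 85.7]
eef_rot: [3.141, -0.001, -3.098]
wrist_force: [0.7, -0.4, 0.3]
finger_gap: 21.7
finger_force: 10.0
clock: 14.15
eef_pos: [473.8, -197.2, 84.6]
eef_rot: [3.142, -0.0, -3.098]
wrist_force: [-0.7, 1.3, 0.2]
finger_gap: 21.7
finger_force: 10.0
```

Down 116.5 in two stages, release, lift.

```bash

python3 -m inch '[{"gripper":0.12,"dx":0,"dy":0,"dz":-0.02,"wx":0,"wy":0,"wz":0},{"gripper":0.12,"dx":0,"dy":0,"dz":-0.045,"wx":0,"wy":0,"wz":0},{"gripper":0.12,"dx":0,"dy":0,"dz":-0.065,"wx":0,"wy":0,"wz":0},{"gripper":0.12,"dx":0,"dy":0,"dz":-0.08,"wx":0,"wy":0,"wz":0},{"gripper":0.12,"dx":0,"dy":0,"dz":-0.09,"wx":0,"wy":0,"wz":0}]'
python3 -m inch '[{"gripper":0.12,"dx":0,"dy":0,"dz":-0.01,"wx":0,"wy":0,"wz":0},{"gripper":0.12,"dx":0,"dy":0,"dz":-0.018,"wx":0,"wy":0,"wz":0},{"gripper":0.12,"dx":0,"dy":0,"dz":-0.022,"wx":0,"wy":0,"wz":0},{"gripper":0.12,"dx":0,"dy":0,"dz":-0.025,"wx":0,"wy":0,"wz":0},{"gripper":0.12,"dx":0,"dy":0,"dz":-0.0265,"wx":0,"wy":0,"wz":0}]'
python3 -m inch '[{"gripper":0.35,"dx":0,"dy":0,"dz":0,"wx":0,"wy":0,"wz":0},{"gripper":0.4,"dx":0,"dy":0,"dz":0,"wx":0,"wy":0,"wz":0},{"gripper":0.4,"dx":0,"dy":0,"dz":0,"wx":0,"wy":0,"wz":0},{"gripper":0.4,"dx":0,"dy":0,"dz":0,"wx":0,"wy":0,"wz":0},{"gripper":0.4,"dx":0,"dy":0,"dz":0.002,"wx":0,"wy":0,"wz":0}]'
python3 -m inch '[{"gripper":0.4,"dx":0,"dy":0,"dz":0.01,"wx":0,"wy":0,"wz":0},{"gripper":0.4,"dx":0,"dy":0,"dz":0.03,"wx":0,"wy":0,"wz":0},{"gripper":0.4,"dx":0,"dy":0,"dz":0.06,"wx":0,"wy":0,"wz":0},{"gripper":0.4,"dx":0,"dy":0,"dz":0.09,"wx":0,"wy":0,"wz":0},{"gripper":0,"dx":0,"dy":0,"dz":0.12,"wx":0,"wy":0,"wz":0}]'
```

```text
clock: 14.57
eef_pos: [475.0, -197.3, -6.9]
eef_rot: [3.141, -0.001, -3.098]
wrist_force: [0.6, -0.0, 0.5]
finger_gap: 22.1
finger_force: 10.0
clock: 14.98
eef_pos: [475.8, -197.6, -31.9]
eef_rot: [-3.141, 0.0, -3.098]
wrist_force: [-0.8, 0.2, -0.3]
finger_gap: 22.1
finger_force: 10.0
clock: 15.4
eef_pos: [475.5, -197.5, -29.9]
eef_rot: [3.142, -0.0, -3.098]
wrist_force: [-1.2, -0.0, 0.3]
finger_gap: 37.1
finger_force: 0.0
clock: 15.82
eef_pos: [475.4, -197.4, 92.3]
eef_rot: [-3.141, 0.0, -3.098]
wrist_force: [0.5, -0.2, -0.1]
finger_gap: 33.6
finger_force: 0.0
```

```bash

python3 -m inch '[{"gripper":0,"dx":0.02,"dy":0.01,"dz":0,"wx":0,"wy":0,"wz":0},{"gripper":0,"dx":0.035,"dy":0.02,"dz":0,"wx":0,"wy":0,"wz":0},{"gripper":0,"dx":0.055,"dy":0.03,"dz":0,"wx":0,"wy":0,"wz":0},{"gripper":0,"dx":0.07,"dy":0.04,"dz":0,"wx":0,"wy":0,"wz":0},{"gripper":0,"dx":0.0765,"dy":0.042,"dz":0,"wx":0,"wy":0,"wz":0}]'
python3 -m inch '[{"gripper":0,"dx":0,"dy":0,"dz":-0.01,"wx":0,"wy":0,"wz":0},{"gripper":0,"dx":0,"dy":0,"dz":-0.03,"wx":0,"wy":0,"wz":0},{"gripper":0,"dx":0,"dy":0,"dz":-0.05,"wx":0,"wy":0,"wz":0},{"gripper":0,"dx":0,"dy":0,"dz":-0.06,"wx":0,"wy":0,"wz":0},{"gripper":0,"dx":0,"dy":0,"dz":-0.0645,"wx":0,"wy":0,"wz":0}]'
python3 -m inch '[{"gripper":0,"dx":-0.014,"dy":0,"dz":0,"wx":0,"wy":0,"wz":0},{"gripper":0,"dx":-0.025,"dy":-0.001,"dz":0,"wx":0,"wy":0,"wz":0},{"gripper":0,"dx":-0.033,"dy":-0.001,"dz":0.002,"wx":0,"wy":0,"wz":0},{"gripper":0,"dx":-0.039,"dy":-0.002,"dz":0.003,"wx":0,"wy":0,"wz":0},{"gripper":0,"dx":-0.045,"dy":-0.002,"dz":0.003,"wx":0,"wy":0,"wz":0}]'
python3 -c "
from h import *
s=manip.read_state();print(s['wrist_force'],s['eef_pos'])"
```

```text
clock: 16.23
eef_pos: [553.5, -154.3, 90.9]
eef_rot: [-3.141, 0.001, -3.096]
wrist_force: [-1.1, 0.2, 0.7]
finger_gap: 1.6
finger_force: 0.0
clock: 16.65
eef_pos: [550.6, -155.8, 23.8]
eef_rot: [3.141, -0.003, -3.098]
wrist_force: [-0.0, 0.2, -0.0]
finger_gap: 0.5
finger_force: 0.0
clock: 17.07
eef_pos: [507.1, -158.0, 29.4]
eef_rot: [-3.141, 0.001, -3.098]
wrist_force: [1.3, -0.5, -0.5]
finger_gap: 0.5
finger_force: 0.4
[ 1.26922159 -0.54359574 -0.47667533] [ 507.10314992 -157.98569579   29.42504533]
```

```bash

python3 -m inch '[{"gripper":0,"dx":-0.006,"dy":0,"dz":-0.001,"wx":0,"wy":0,"wz":0},{"gripper":0,"dx":-0.0125,"dy":0,"dz":-0.003,"wx":0,"wy":0,"wz":0},{"gripper":0,"dx":-0.019,"dy":-0.001,"dz":-0.0055,"wx":0,"wy":0,"wz":0},{"gripper":0,"dx":-0.0235,"dy":-0.001,"dz":-0.0085,"wx":0,"wy":0,"wz":0},{"gripper":0,"dx":-0.028,"dy":-0.001,"dz":-0.012,"wx":0,"wy":0,"wz":0}]'
python3 -m inch '[{"gripper":0,"dx":-0.0035,"dy":0,"dz":-0.004,"wx":0,"wy":0,"wz":0},{"gripper":0,"dx":-0.007,"dy":0,"dz":-0.009,"wx":0,"wy":0,"wz":0},{"gripper":0,"dx":-0.01,"dy":0,"dz":-0.014,"wx":0,"wy":0,"wz":0},{"gripper":0,"dx":-0.012,"dy":0,"dz":-0.019,"wx":0,"wy":0,"wz":0},{"gripper":0,"dx":-0.013,"dy":0,"dz":-0.025,"wx":0,"wy":0,"wz":0}]'
python3 -m inch '[{"gripper":0,"dx":0,"dy":0,"dz":-0.001,"wx":0,"wy":0,"wz":0},{"gripper":0,"dx":0,"dy":0,"dz":-0.002,"wx":0,"wy":0,"wz":0},{"gripper":0,"dx":0,"dy":0,"dz":-0.003,"wx":0,"wy":0,"wz":0},{"gripper":0,"dx":-0.001,"dy":0,"dz":-0.004,"wx":0,"wy":0,"wz":0},{"gripper":0,"dx":-0.001,"dy":0,"dz":-0.005,"wx":0,"wy":0,"wz":0}]'
```

```text
clock: 17.48
eef_pos: [478.6, -158.6, 16.2]
eef_rot: [-3.142, -0.0, -3.098]
wrist_force: [0.4, 0.0, -0.0]
finger_gap: 0.5
finger_force: 0.3
clock: 17.9
eef_pos: [465.8, -158.5, -9.0]
eef_rot: [3.142, -0.0, -3.098]
wrist_force: [-0.5, -0.1, 1.3]
finger_gap: 0.0
finger_force: 0.3
clock: 18.32
eef_pos: [465.2, -158.6, -13.4]
eef_rot: [-3.141, 0.0, -3.098]
wrist_force: [-1.3, 0.2, -0.4]
finger_gap: 0.6
finger_force: 0.2
```

```bash

python3 -m inch '[{"gripper":0,"dx":0,"dy":0,"dz":-0.0005,"wx":0,"wy":0,"wz":0},{"gripper":0,"dx":0,"dy":0,"dz":-0.001,"wx":0,"wy":0,"wz":0},{"gripper":0,"dx":0,"dy":0,"dz":-0.0015,"wx":0,"wy":0,"wz":0},{"gripper":0,"dx":0,"dy":0,"dz":-0.002,"wx":0,"wy":0,"wz":0},{"gripper":0,"dx":0,"dy":0,"dz":-0.002,"wx":0,"wy":0,"wz":0}]'
python3 -m inch '[{"gripper":0,"dx":0,"dy":0,"dz":-0.0005,"wx":0,"wy":0,"wz":0},{"gripper":0,"dx":0,"dy":0,"dz":-0.001,"wx":0,"wy":0,"wz":0},{"gripper":0,"dx":0,"dy":0,"dz":-0.0015,"wx":0,"wy":0,"wz":0},{"gripper":0,"dx":0,"dy":0,"dz":-0.0015,"wx":0,"wy":0,"wz":0},{"gripper":0,"dx":0,"dy":0,"dz":-0.0015,"wx":0,"wy":0,"wz":0}]'
```

```text
clock: 18.73
eef_pos: [465.2, -158.6, -14.4]
eef_rot: [-3.141, 0.0, -3.097]
wrist_force: [-6.2, 1.9, 16.3]
finger_gap: 0.1
finger_force: 8.3
clock: 19.15
eef_pos: [465.4, -158.7, -14.8]
eef_rot: [-3.141, 0.001, -3.097]
wrist_force: [-14.7, 4.2, 34.4]
finger_gap: 0.5
finger_force: 17.5
```

```bash

python3 -m inch '[{"gripper":0,"dx":0,"dy":0,"dz":0.01,"wx":0,"wy":0,"wz":0},{"gripper":0,"dx":0,"dy":0,"dz":0.03,"wx":0,"wy":0,"wz":0},{"gripper":0,"dx":0,"dy":0,"dz":0.06,"wx":0,"wy":0,"wz":0},{"gripper":0.2,"dx":0.02,"dy":0.02,"dz":0.09,"wx":0,"wy":0,"wz":0},{"gripper":0.5,"dx":0.04,"dy":0.03,"dz":0.12,"wx":0,"wy":0,"wz":0}]'
python3 -m inch '[{"gripper":0.5,"dx":0.02,"dy":0.02,"dz":0,"wx":0,"wy":0,"wz":-7},{"gripper":0.5,"dx":0.04,"dy":0.04,"dz":0,"wx":0,"wy":0,"wz":-14},{"gripper":0.5,"dx":0.055,"dy":0.06,"dz":0,"wx":0,"wy":0,"wz":-21},{"gripper":0.5,"dx":0.07,"dy":0.08,"dz":0,"wx":0,"wy":0,"wz":-28},{"gripper":0.5,"dx":0.083,"dy":0.1,"dz":0,"wx":0,"wy":0,"wz":-35}]'
python3 -m inch '[{"gripper":0.5,"dx":0,"dy":0.005,"dz":0,"wx":0,"wy":0,"wz":-7},{"gripper":0.5,"dx":0,"dy":0.01,"dz":0,"wx":0,"wy":0,"wz":-14},{"gripper":0.5,"dx":0,"dy":0.015,"dz":0,"wx":0,"wy":0,"wz":-21},{"gripper":0.5,"dx":0,"dy":0.017,"dz":0,"wx":0,"wy":0,"wz":-28},{"gripper":0.5,"dx":0,"dy":0.017,"dz":0,"wx":0,"wy":0,"wz":-35}]'
python3 -m inch '[{"gripper":0.5,"dx":0,"dy":0,"dz":-0.01,"wx":0,"wy":0,"wz":-7},{"gripper":0.5,"dx":0,"dy":0,"dz":-0.02,"wx":0,"wy":0,"wz":-14},{"gripper":0.5,"dx":0,"dy":0,"dz":-0.03,"wx":0,"wy":0,"wz":-21},{"gripper":0.5,"dx":0,"dy":0,"dz":-0.04,"wx":0,"wy":0,"wz":-28},{"gripper":0.5,"dx":0,"dy":0,"dz":-0.05,"wx":0,"wy":0,"wz":-28}]'
```

```text
clock: 19.57
eef_pos: [505.0, -127.6, 104.7]
eef_rot: [3.141, -0.0, -3.099]
wrist_force: [0.5, -0.5, 0.6]
finger_gap: 10.6
finger_force: 0.0
clock: 19.98
eef_pos: [588.9, -27.4, 103.0]
eef_rot: [3.142, 0.0, 2.569]
wrist_force: [-0.2, -0.1, 0.7]
finger_gap: 43.3
finger_force: 0.0
clock: 20.4
eef_pos: [588.0, -11.0, 103.0]
eef_rot: [-3.141, -0.0, 1.958]
wrist_force: [-0.2, 0.8, 0.1]
finger_gap: 46.8
finger_force: 0.0
clock: 20.82
eef_pos: [588.1, -11.5, 52.5]
eef_rot: [3.142, -0.0, 1.469]
wrist_force: [0.1, -0.4, 0.7]
finger_gap: 47.1
finger_force: 0.0
```

```bash
python3 -c "
from h import *
a=cam('scene')
cv2.imwrite('pics/s6.png',cv2.resize(a[150:310,230:410],None,fx=3.7,fy=3.7,interpolation=cv2.INTER_CUBIC))"
```

```text
(no output)
```

View pics/s6.png

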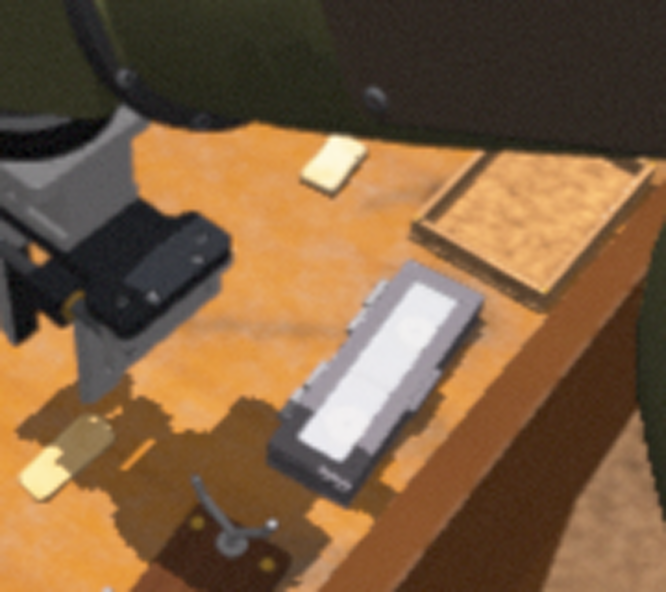

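The lid lies flush and shut, with both wheels showing through the window at (415,325) and (345,420). The plate at (65,455) is undisturbed. On to the plate.

```bash

python3 -m inch '[{"gripper":0.5,"dx":0,"dy":0,"dz":-0.02,"wx":0,"wy":0,"wz":0},{"gripper":0.5,"dx":0,"dy":0,"dz":-0.04,"wx":0,"wy":0,"wz":0},{"gripper":0.5,"dx":0,"dy":0,"dz":-0.06,"wx":0,"wy":0,"wz":0},{"gripper":0.5,"dx":0,"dy":0,"dz":-0.075,"wx":0,"wy":0,"wz":0},{"gripper":0.5,"dx":0,"dy":0,"dz":-0.08,"wx":0,"wy":0,"wz":0}]'
python3 -m inch '[{"gripper":0.5,"dx":0,"dy":0,"dz":-0.002,"wx":0,"wy":0,"wz":0},{"gripper":0.5,"dx":0,"dy":0,"dz":-0.004,"wx":0,"wy":0,"wz":0},{"gripper":0.5,"dx":0,"dy":0,"dz":-0.006,"wx":0,"wy":0,"wz":0},{"gripper":0.5,"dx":0,"dy":0,"dz":-0.008,"wx":0,"wy":0,"wz":0},{"gripper":0.5,"dx":0,"dy":0,"dz":-0.008,"wx":0,"wy":0,"wz":0}]'
python3 -c "
from h import *
s=manip.read_state();print(s['wrist_force'],s['eef_pos'])"
```

```text
clock: 21.28
eef_pos: [586.9, -11.4, -29.1]
eef_rot: [-3.138, 0.0, 1.48]
wrist_force: [-0.6, 0.3, 0.4]
finger_gap: 46.7
finger_force: 0.0
clock: 21.7
eef_pos: [588.3, -11.5, -34.7]
eef_rot: [3.141, 0.0, 1.476]
wrist_force: [-0.0, -0.1, -0.5]
finger_gap: 46.6
finger_force: 0.0
[-0.04324044 -0.11466862 -0.49270509] [588.28170622 -11.5397887  -34.6769903 ]
```

```bash

python3 -m inch '[{"gripper":0.45,"dx":0,"dy":0,"dz":-0.0015,"wx":0,"wy":0,"wz":0},{"gripper":0.35,"dx":0,"dy":0,"dz":-0.0015,"wx":0,"wy":0,"wz":0},{"gripper":0.25,"dx":0,"dy":0,"dz":-0.0015,"wx":0,"wy":0,"wz":0},{"gripper":0.15,"dx":0,"dy":0,"dz":-0.0015,"wx":0,"wy":0,"wz":0},{"gripper":0.15,"dx":0,"dy":0,"dz":-0.0015,"wx":0,"wy":0,"wz":0}]' 20
python3 -m inch '[{"gripper":0.15,"dx":0,"dy":0,"dz":0,"wx":0,"wy":0,"wz":0},{"gripper":0.15,"dx":0,"dy":0,"dz":0.02,"wx":0,"wy":0,"wz":0},{"gripper":0.15,"dx":0,"dy":0,"dz":0.05,"wx":0,"wy":0,"wz":0},{"gripper":0.15,"dx":0,"dy":0,"dz":0.085,"wx":0,"wy":0,"wz":0},{"gripper":0.15,"dx":0,"dy":0,"dz":0.12,"wx":0,"wy":0,"wz":0}]'
```

```text
clock: 22.12
eef_pos: [588.2, -11.5, -36.3]
eef_rot: [3.141, 0.0, 1.475]
wrist_force: [-0.2, -0.8, 0.1]
finger_gap: 23.0
finger_force: 20.0
clock: 22.53
eef_pos: [587.6, -11.5, 84.7]
eef_rot: [-3.14, -0.0, 1.475]
wrist_force: [1.0, -0.8, 0.1]
finger_gap: 23.3
finger_force: 20.0
```

```bash

python3 -m inch '[{"gripper":0.15,"dx":0,"dy":-0.03,"dz":0,"wx":0,"wy":0,"wz":-7},{"gripper":0.15,"dx":0,"dy":-0.06,"dz":0,"wx":0,"wy":0,"wz":-14},{"gripper":0.15,"dx":0,"dy":-0.09,"dz":0,"wx":0,"wy":0,"wz":-21},{"gripper":0.15,"dx":0,"dy":-0.12,"dz":0,"wx":0,"wy":0,"wz":-28},{"gripper":0.15,"dx":0,"dy":-0.15,"dz":0,"wx":0,"wy":0,"wz":-35}]'
python3 -m inch '[{"gripper":0.15,"dx":-0.01,"dy":-0.02,"dz":0,"wx":0,"wy":0,"wz":-7},{"gripper":0.15,"dx":-0.02,"dy":-0.04,"dz":0,"wx":0,"wy":0,"wz":-14},{"gripper":0.15,"dx":-0.03,"dy":-0.06,"dz":0,"wx":0,"wy":0,"wz":-21},{"gripper":0.15,"dx":-0.04,"dy":-0.08,"dz":0,"wx":0,"wy":0,"wz":-28},{"gripper":0.15,"dx":-0.05,"dy":-0.1,"dz":0,"wx":0,"wy":0,"wz":-35}]'
python3 -m inch '[{"gripper":0.15,"dx":-0.015,"dy":-0.01,"dz":0,"wx":0,"wy":0,"wz":-7},{"gripper":0.15,"dx":-0.03,"dy":-0.02,"dz":0,"wx":0,"wy":0,"wz":-14},{"gripper":0.15,"dx":-0.045,"dy":-0.035,"dz":0,"wx":0,"wy":0,"wz":-16.2},{"gripper":0.15,"dx":-0.06,"dy":-0.0475,"dz":0,"wx":0,"wy":0,"wz":-16.2},{"gripper":0.15,"dx":-0.067,"dy":-0.0475,"dz":0,"wx":0,"wy":0,"wz":-16.2}]'
```

```text
clock: 22.95
eef_pos: [587.9, -162.9, 83.6]
eef_rot: [3.142, -0.0, 0.858]
wrist_force: [0.4, -0.5, 0.0]
finger_gap: 23.4
finger_force: 20.0
clock: 23.37
eef_pos: [537.5, -262.5, 83.5]
eef_rot: [-3.142, 0.0, 0.247]
wrist_force: [0.6, 0.2, 0.2]
finger_gap: 23.5
finger_force: 20.0
clock: 23.78
eef_pos: [469.6, -310.7, 83.5]
eef_rot: [3.141, 0.0, -0.031]
wrist_force: [0.5, -0.4, -0.9]
finger_gap: 23.2
finger_force: 20.0
```

```bash

python3 -m inch '[{"gripper":0.15,"dx":0,"dy":0,"dz":-0.02,"wx":0,"wy":0,"wz":0},{"gripper":0.15,"dx":0,"dy":0,"dz":-0.045,"wx":0,"wy":0,"wz":0},{"gripper":0.15,"dx":0,"dy":0,"dz":-0.07,"wx":0,"wy":0,"wz":0},{"gripper":0.15,"dx":0,"dy":0,"dz":-0.09,"wx":0,"wy":0,"wz":0},{"gripper":0.15,"dx":0,"dy":0,"dz":-0.1,"wx":0,"wy":0,"wz":0}]'
python3 -m inch '[{"gripper":0.15,"dx":0,"dy":0,"dz":-0.004,"wx":0,"wy":0,"wz":0},{"gripper":0.15,"dx":0,"dy":0,"dz":-0.008,"wx":0,"wy":0,"wz":0},{"gripper":0.15,"dx":0,"dy":0,"dz":-0.011,"wx":0,"wy":0,"wz":0},{"gripper":0.15,"dx":0,"dy":0,"dz":-0.0135,"wx":0,"wy":0,"wz":0},{"gripper":0.15,"dx":0,"dy":0,"dz":-0.0147,"wx":0,"wy":0,"wz":0}]'
python3 -m inch '[{"gripper":0.25,"dx":0,"dy":0,"dz":0,"wx":0,"wy":0,"wz":0},{"gripper":0.35,"dx":0,"dy":0,"dz":0,"wx":0,"wy":0,"wz":0},{"gripper":0.38,"dx":0,"dy":0,"dz":0,"wx":0,"wy":0,"wz":0},{"gripper":0.38,"dx":0,"dy":0,"dz":0,"wx":0,"wy":0,"wz":0},{"gripper":0.38,"dx":0,"dy":0,"dz":0,"wx":0,"wy":0,"wz":0}]'
```

```text
clock: 24.2
eef_pos: [470.3, -307.8, -18.9]
eef_rot: [-3.14, 0.003, -0.029]
wrist_force: [-0.7, 0.4, -0.6]
finger_gap: 23.2
finger_force: 20.0
clock: 24.62
eef_pos: [471.4, -309.2, -30.7]
eef_rot: [3.141, -0.001, -0.029]
wrist_force: [1.0, 0.2, -0.2]
finger_gap: 23.5
finger_force: 20.0
clock: 25.03
eef_pos: [471.2, -309.1, -31.0]
eef_rot: [3.141, -0.0, -0.029]
wrist_force: [0.5, 0.5, 0.6]
finger_gap: 35.7
finger_force: 0.0
```

```bash

python3 -m inch '[{"gripper":0.38,"dx":0,"dy":0,"dz":0.005,"wx":0,"wy":0,"wz":0},{"gripper":0.38,"dx":0,"dy":0,"dz":0.03,"wx":0,"wy":0,"wz":0},{"gripper":0.38,"dx":0,"dy":0,"dz":0.06,"wx":0,"wy":0,"wz":0},{"gripper":0.38,"dx":0.02,"dy":0,"dz":0.09,"wx":0,"wy":0,"wz":7},{"gripper":0.5,"dx":0.045,"dy":0,"dz":0.12,"wx":0,"wy":0,"wz":14}]'
python3 -m inch '[{"gripper":0.5,"dx":0.015,"dy":0.005,"dz":0,"wx":0,"wy":0,"wz":7},{"gripper":0.5,"dx":0.03,"dy":0.01,"dz":0,"wx":0,"wy":0,"wz":14},{"gripper":0.5,"dx":0.045,"dy":0.015,"dz":0,"wx":0,"wy":0,"wz":21},{"gripper":0.5,"dx":0.06,"dy":0.02,"dz":0,"wx":0,"wy":0,"wz":28},{"gripper":0.5,"dx":0.077,"dy":0.02,"dz":0,"wx":0,"wy":0,"wz":35}]'
python3 -m inch '[{"gripper":0.5,"dx":0,"dy":0,"dz":-0.01,"wx":0,"wy":0,"wz":7},{"gripper":0.5,"dx":0,"dy":0,"dz":-0.02,"wx":0,"wy":0,"wz":14},{"gripper":0.5,"dx":0,"dy":0,"dz":-0.03,"wx":0,"wy":0,"wz":21},{"gripper":0.5,"dx":0,"dy":0,"dz":-0.04,"wx":0,"wy":0,"wz":28},{"gripper":0.5,"dx":0,"dy":0,"dz":-0.05,"wx":0,"wy":0,"wz":35}]'
python3 -m inch '[{"gripper":0.5,"dx":0,"dy":0,"dz":-0.015,"wx":0,"wy":0,"wz":7},{"gripper":0.5,"dx":0,"dy":0,"dz":-0.03,"wx":0,"wy":0,"wz":11.8},{"gripper":0.5,"dx":0,"dy":0,"dz":-0.045,"wx":0,"wy":0,"wz":11.8},{"gripper":0.5,"dx":0,"dy":0,"dz":-0.055,"wx":0,"wy":0,"wz":11.8},{"gripper":0.5,"dx":0,"dy":0,"dz":-0.06,"wx":0,"wy":0,"wz":11.8}]'
```

```text
clock: 25.45
eef_pos: [515.7, -309.2, 91.1]
eef_rot: [3.142, 0.0, 0.219]
wrist_force: [0.4, -0.4, -0.5]
finger_gap: 39.6
finger_force: 0.0
clock: 25.87
eef_pos: [593.8, -288.2, 89.4]
eef_rot: [3.142, -0.0, 0.832]
wrist_force: [0.2, 0.1, -0.5]
finger_gap: 46.8
finger_force: 0.0
clock: 26.28
eef_pos: [593.1, -289.0, 38.8]
eef_rot: [3.141, 0.0, 1.443]
wrist_force: [0.3, -0.0, 0.3]
finger_gap: 47.0
finger_force: 0.0
clock: 26.7
eef_pos: [592.5, -288.7, -22.4]
eef_rot: [-3.14, -0.001, 1.642]
wrist_force: [-0.3, 0.5, 0.3]
finger_gap: 47.0
finger_force: 0.0
```

```bash

python3 -m inch '[{"gripper":0.5,"dx":0,"dy":0,"dz":-0.005,"wx":0,"wy":0,"wz":0},{"gripper":0.5,"dx":0,"dy":0,"dz":-0.01,"wx":0,"wy":0,"wz":0},{"gripper":0.5,"dx":0,"dy":0,"dz":-0.013,"wx":0,"wy":0,"wz":0},{"gripper":0.4,"dx":0,"dy":0,"dz":-0.014,"wx":0,"wy":0,"wz":0},{"gripper":0.3,"dx":0,"dy":0,"dz":-0.014,"wx":0,"wy":0,"wz":0}]'
python3 -m inch '[{"gripper":0.2,"dx":0,"dy":0,"dz":0,"wx":0,"wy":0,"wz":0},{"gripper":0.15,"dx":0,"dy":0,"dz":0,"wx":0,"wy":0,"wz":0},{"gripper":0.15,"dx":0,"dy":0,"dz":0,"wx":0,"wy":0,"wz":0},{"gripper":0.15,"dx":0,"dy":0,"dz":0,"wx":0,"wy":0,"wz":0},{"gripper":0.15,"dx":0,"dy":0,"dz":0,"wx":0,"wy":0,"wz":0}]' 20
python3 -m inch '[{"gripper":0.15,"dx":0,"dy":0,"dz":0.01,"wx":0,"wy":0,"wz":0},{"gripper":0.15,"dx":0,"dy":0,"dz":0.03,"wx":0,"wy":0,"wz":0},{"gripper":0.15,"dx":0,"dy":0,"dz":0.06,"wx":0,"wy":0,"wz":0},{"gripper":0.15,"dx":0,"dy":-0.01,"dz":0.09,"wx":0,"wy":0,"wz":-7},{"gripper":0.15,"dx":0,"dy":-0.03,"dz":0.12,"wx":0,"wy":0,"wz":-14}]'
```

```text
clock: 27.12
eef_pos: [593.2, -289.1, -35.0]
eef_rot: [3.141, 0.0, 1.643]
wrist_force: [-0.1, -0.0, -0.0]
finger_gap: 37.1
finger_force: 0.0
clock: 27.53
eef_pos: [593.3, -289.1, -34.7]
eef_rot: [3.141, 0.0, 1.643]
wrist_force: [-0.0, 0.0, 3.1]
finger_gap: 27.0
finger_force: 20.0
clock: 27.95
eef_pos: [593.2, -317.7, 87.0]
eef_rot: [-3.141, -0.0, 1.395]
wrist_force: [0.1, -0.2, -0.5]
finger_gap: 26.6
finger_force: 20.0
```

```bash

python3 -m inch '[{"gripper":0.15,"dx":0,"dy":-0.01,"dz":0,"wx":0,"wy":0,"wz":-7},{"gripper":0.15,"dx":0,"dy":-0.02,"dz":0,"wx":0,"wy":0,"wz":-14},{"gripper":0.15,"dx":-0.01,"dy":-0.03,"dz":0,"wx":0,"wy":0,"wz":-21},{"gripper":0.15,"dx":-0.02,"dy":-0.04,"dz":0,"wx":0,"wy":0,"wz":-28},{"gripper":0.15,"dx":-0.03,"dy":-0.044,"dz":0,"wx":0,"wy":0,"wz":-35}]'
python3 -m inch '[{"gripper":0.15,"dx":-0.01,"dy":0,"dz":0,"wx":0,"wy":0,"wz":-7},{"gripper":0.15,"dx":-0.025,"dy":0,"dz":0,"wx":0,"wy":0,"wz":-14},{"gripper":0.15,"dx":-0.04,"dy":0,"dz":0,"wx":0,"wy":0,"wz":-21},{"gripper":0.15,"dx":-0.055,"dy":0,"dz":0,"wx":0,"wy":0,"wz":-28},{"gripper":0.15,"dx":-0.07,"dy":0,"dz":0,"wx":0,"wy":0,"wz":-35}]'
python3 -m inch '[{"gripper":0.15,"dx":-0.012,"dy":0,"dz":0,"wx":0,"wy":0,"wz":-7},{"gripper":0.15,"dx":-0.0235,"dy":0,"dz":0,"wx":0,"wy":0,"wz":-11.9},{"gripper":0.15,"dx":-0.0235,"dy":0,"dz":-0.02,"wx":0,"wy":0,"wz":-11.9},{"gripper":0.15,"dx":-0.0235,"dy":0,"dz":-0.04,"wx":0,"wy":0,"wz":-11.9},{"gripper":0.15,"dx":-0.0235,"dy":0,"dz":-0.05,"wx":0,"wy":0,"wz":-11.9}]'
```

```text
clock: 28.37
eef_pos: [562.4, -364.0, 85.3]
eef_rot: [3.141, 0.0, 0.781]
wrist_force: [-0.3, -0.0, 0.8]
finger_gap: 26.7
finger_force: 20.0
clock: 28.78
eef_pos: [492.3, -362.9, 85.5]
eef_rot: [3.141, -0.0, 0.171]
wrist_force: [0.5, -1.0, -0.4]
finger_gap: 27.1
finger_force: 20.0
clock: 29.2
eef_pos: [468.8, -362.6, 33.5]
eef_rot: [-3.14, 0.001, -0.031]
wrist_force: [-0.2, 0.0, -1.3]
finger_gap: 26.7
finger_force: 20.0
```

```bash

python3 -m inch '[{"gripper":0.15,"dx":0,"dy":0,"dz":-0.015,"wx":0,"wy":0,"wz":0},{"gripper":0.15,"dx":0,"dy":0,"dz":-0.03,"wx":0,"wy":0,"wz":0},{"gripper":0.15,"dx":0,"dy":0,"dz":-0.042,"wx":0,"wy":0,"wz":0},{"gripper":0.15,"dx":0,"dy":0,"dz":-0.05,"wx":0,"wy":0,"wz":0},{"gripper":0.15,"dx":0,"dy":0,"dz":-0.055,"wx":0,"wy":0,"wz":0}]'
python3 -m inch '[{"gripper":0.15,"dx":0,"dy":0,"dz":-0.003,"wx":0,"wy":0,"wz":0},{"gripper":0.15,"dx":0,"dy":0,"dz":-0.006,"wx":0,"wy":0,"wz":0},{"gripper":0.15,"dx":0,"dy":0,"dz":-0.008,"wx":0,"wy":0,"wz":0},{"gripper":0.15,"dx":0,"dy":0,"dz":-0.0096,"wx":0,"wy":0,"wz":0},{"gripper":0.15,"dx":0,"dy":0,"dz":-0.0096,"wx":0,"wy":0,"wz":0}]'
python3 -m inch '[{"gripper":0.25,"dx":0,"dy":0,"dz":0,"wx":0,"wy":0,"wz":0},{"gripper":0.35,"dx":0,"dy":0,"dz":0,"wx":0,"wy":0,"wz":0},{"gripper":0.4,"dx":0,"dy":0,"dz":0,"wx":0,"wy":0,"wz":0},{"gripper":0.4,"dx":0,"dy":0,"dz":0,"wx":0,"wy":0,"wz":0},{"gripper":0.4,"dx":0,"dy":0,"dz":0,"wx":0,"wy":0,"wz":0}]'
```

```text
clock: 29.62
eef_pos: [469.5, -362.9, -20.9]
eef_rot: [-3.141, 0.001, -0.031]
wrist_force: [0.6, -0.6, -0.9]
finger_gap: 26.9
finger_force: 20.0
clock: 30.03
eef_pos: [469.8, -363.2, -29.6]
eef_rot: [3.141, -0.0, -0.031]
wrist_force: [-0.5, 0.2, -0.1]
finger_gap: 27.0
finger_force: 20.0
clock: 30.45
eef_pos: [469.6, -363.1, -29.6]
eef_rot: [3.142, -0.0, -0.031]
wrist_force: [-0.9, -0.8, 0.1]
finger_gap: 37.4
finger_force: 0.0
```

```bash

python3 -m inch '[{"gripper":0.4,"dx":0,"dy":0,"dz":0.005,"wx":0,"wy":0,"wz":0},{"gripper":0.4,"dx":0,"dy":0,"dz":0.03,"wx":0,"wy":0,"wz":0},{"gripper":0.4,"dx":0,"dy":0,"dz":0.06,"wx":0,"wy":0,"wz":0},{"gripper":0.4,"dx":0.02,"dy":0,"dz":0.09,"wx":0,"wy":0,"wz":7},{"gripper":0.5,"dx":0.045,"dy":0,"dz":0.12,"wx":0,"wy":0,"wz":14}]'
python3 -m inch '[{"gripper":0.5,"dx":0.015,"dy":-0.005,"dz":0,"wx":0,"wy":0,"wz":7},{"gripper":0.5,"dx":0.03,"dy":-0.01,"dz":0,"wx":0,"wy":0,"wz":14},{"gripper":0.5,"dx":0.045,"dy":-0.015,"dz":0,"wx":0,"wy":0,"wz":21},{"gripper":0.5,"dx":0.06,"dy":-0.02,"dz":0,"wx":0,"wy":0,"wz":28},{"gripper":0.5,"dx":0.076,"dy":-0.0235,"dz":0,"wx":0,"wy":0,"wz":35}]'
python3 -m inch '[{"gripper":0.5,"dx":0,"dy":0,"dz":-0.01,"wx":0,"wy":0,"wz":7},{"gripper":0.5,"dx":0,"dy":0,"dz":-0.02,"wx":0,"wy":0,"wz":14},{"gripper":0.5,"dx":0,"dy":0,"dz":-0.03,"wx":0,"wy":0,"wz":21},{"gripper":0.5,"dx":0,"dy":0,"dz":-0.03,"wx":0,"wy":0,"wz":28},{"gripper":0.5,"dx":0,"dy":0,"dz":-0.03,"wx":0,"wy":0,"wz":32.2}]'
python3 - <<'E'
from h import *
a=cam('scene');cv2.imwrite('pics/s7.png',cv2.resize(a[120:270,270:430],None,fx=4,fy=4,interpolation=cv2.INTER_CUBIC))
s=manip.read_state();print(s['joints'])
E
```

```text
clock: 30.87
eef_pos: [514.2, -363.2, 92.5]
eef_rot: [3.142, 0.0, 0.217]
wrist_force: [0.2, -0.1, -0.6]
finger_gap: 41.3
finger_force: 0.0
clock: 31.28
eef_pos: [591.1, -386.9, 90.7]
eef_rot: [3.141, 0.0, 0.83]
wrist_force: [-0.1, 1.0, 0.1]
finger_gap: 47.3
finger_force: 0.0
clock: 31.7
eef_pos: [590.3, -386.3, 59.7]
eef_rot: [-3.14, -0.001, 1.393]
wrist_force: [-0.6, -0.3, -0.2]
finger_gap: 47.1
finger_force: 0.0
[-6.31388826e-01  7.43186109e-01  1.11315220e+00 -3.91013767e-05
  1.28570265e+00 -4.56450996e-01]
```

View pics/s7.png

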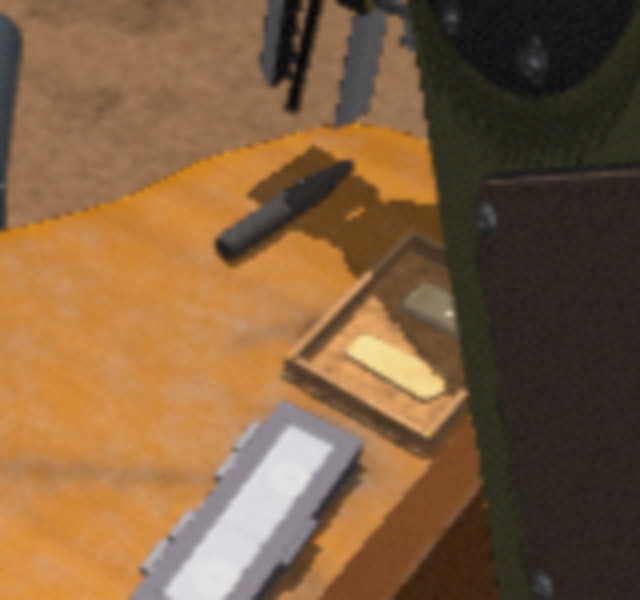

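The plate (395,365) and offcut (430,305) lie flat and apart in the tray. The handpiece runs from (222,245) to (350,165). I'll descend and grip it.

```bash

python3 -c "
from h import *
for u,v in ((222,245),(350,165)):print(ray('scene',270+u/4,120+v/4,10))"
python3 -m inch '[{"gripper":0.5,"dx":0,"dy":0,"dz":-0.02,"wx":0,"wy":0,"wz":0},{"gripper":0.5,"dx":0,"dy":0,"dz":-0.04,"wx":0,"wy":0,"wz":0},{"gripper":0.5,"dx":0,"dy":0,"dz":-0.06,"wx":0,"wy":0,"wz":0},{"gripper":0.5,"dx":0,"dy":0,"dz":-0.072,"wx":0,"wy":0,"wz":0},{"gripper":0.5,"dx":0,"dy":0,"dz":-0.08,"wx":0,"wy":0,"wz":0}]'
python3 -m inch '[{"gripper":0.5,"dx":0,"dy":0,"dz":-0.004,"wx":0,"wy":0,"wz":0},{"gripper":0.5,"dx":0,"dy":0,"dz":-0.008,"wx":0,"wy":0,"wz":0},{"gripper":0.5,"dx":0,"dy":0,"dz":-0.012,"wx":0,"wy":0,"wz":0},{"gripper":0.5,"dx":0,"dy":0,"dz":-0.015,"wx":0,"wy":0,"wz":0},{"gripper":0.5,"dx":0,"dy":0,"dz":-0.015,"wx":0,"wy":0,"wz":0}]'
```

```text
[ 607.22594121 -330.99695628   10.        ]
[ 581.84727412 -445.53259847   10.        ]
clock: 32.17
eef_pos: [590.1, -386.2, -21.1]
eef_rot: [-3.14, -0.001, 1.385]
wrist_force: [-0.4, -0.0, 0.2]
finger_gap: 47.3
finger_force: 0.0
clock: 32.58
eef_pos: [590.6, -386.5, -34.9]
eef_rot: [-3.142, -0.0, 1.386]
wrist_force: [-0.5, 0.7, 0.0]
finger_gap: 47.3
finger_force: 0.0
```

```bash

python3 -m inch '[{"gripper":0.4,"dx":0,"dy":0,"dz":0,"wx":0,"wy":0,"wz":0},{"gripper":0.3,"dx":0,"dy":0,"dz":0,"wx":0,"wy":0,"wz":0},{"gripper":0.2,"dx":0,"dy":0,"dz":0,"wx":0,"wy":0,"wz":0},{"gripper":0.1,"dx":0,"dy":0,"dz":0,"wx":0,"wy":0,"wz":0},{"gripper":0.05,"dx":0,"dy":0,"dz":0,"wx":0,"wy":0,"wz":0}]' 25
python3 -m inch '[{"gripper":0.05,"dx":0,"dy":0,"dz":0,"wx":0,"wy":0,"wz":0},{"gripper":0.05,"dx":0,"dy":0,"dz":0.01,"wx":0,"wy":0,"wz":0},{"gripper":0.05,"dx":0,"dy":0,"dz":0.03,"wx":0,"wy":0,"wz":0},{"gripper":0.05,"dx":0,"dy":0,"dz":0.055,"wx":0,"wy":0,"wz":0},{"gripper":0.05,"dx":0,"dy":0,"dz":0.08,"wx":0,"wy":0,"wz":0}]'
python3 -m inch '[{"gripper":0.05,"dx":0,"dy":0,"dz":0.02,"wx":0,"wy":0,"wz":2},{"gripper":0.05,"dx":0,"dy":0,"dz":0.04,"wx":0,"wy":0,"wz":5},{"gripper":0.05,"dx":0,"dy":0.02,"dz":0.06,"wx":0,"wy":0,"wz":8},{"gripper":0.05,"dx":0,"dy":0.05,"dz":0.08,"wx":0,"wy":0,"wz":11},{"gripper":0.05,"dx":0,"dy":0.09,"dz":0.08,"wx":0,"wy":0,"wz":13}]'
python3 - <<'E'
from h import *
s=manip.read_state();p=s['eef_pos'];print(s['wrist_force'],s['moment'],p)
from scipy.spatial.transform import Rotation as Q
print(Q.from_euler('xyz',s['eef_rot']).as_matrix().round(2).tolist())
E
```

```text
clock: 33.0
eef_pos: [590.7, -386.6, -34.5]
eef_rot: [3.141, 0.0, 1.386]
wrist_force: [1.5, -0.2, 1.4]
finger_gap: 18.3
finger_force: 25.0
clock: 33.42
eef_pos: [590.2, -386.3, 46.3]
eef_rot: [-3.141, -0.0, 1.386]
wrist_force: [-0.4, -0.1, -1.9]
finger_gap: 18.1
finger_force: 25.0
clock: 33.83
eef_pos: [591.3, -297.9, 130.0]
eef_rot: [3.137, 0.003, 1.613]
wrist_force: [1.4, -0.0, -0.7]
finger_gap: 18.2
finger_force: 25.0
[ 1.42125366 -0.01783819 -0.72415161] [-0.05801317 -0.05895988  0.02262139] [ 591.28680063 -297.85758724  129.95808661]
[[-0.04, 1.0, 0.01], [1.0, 0.04, -0.0], [-0.0, 0.01, -1.0]]
```

```bash

python3 -m inch '[{"gripper":0.05,"dx":0,"dy":0.035,"dz":0,"wx":0,"wy":3,"wz":0},{"gripper":0.05,"dx":0,"dy":0.07,"dz":0,"wx":-0.2,"wy":6,"wz":0},{"gripper":0.05,"dx":0,"dy":0.105,"dz":0,"wx":-0.4,"wy":9,"wz":0},{"gripper":0.05,"dx":0,"dy":0.14,"dz":0,"wx":-0.5,"wy":12,"wz":0},{"gripper":0.05,"dx":0,"dy":0.175,"dz":0,"wx":-0.65,"wy":15,"wz":0}]'
python3 -m inch '[{"gripper":0.05,"dx":-0.01,"dy":0.03,"dz":0,"wx":0,"wy":0,"wz":0},{"gripper":0.05,"dx":-0.02,"dy":0.06,"dz":0,"wx":0,"wy":0,"wz":0},{"gripper":0.05,"dx":-0.03,"dy":0.09,"dz":0,"wx":0,"wy":0,"wz":0},{"gripper":0.05,"dx":-0.045,"dy":0.12,"dz":0,"wx":0,"wy":0,"wz":0},{"gripper":0.05,"dx":-0.06,"dy":0.1394,"dz":0,"wx":0,"wy":0,"wz":0}]'
python3 -m inch '[{"gripper":0.05,"dx":-0.02,"dy":0,"dz":-0.01,"wx":0,"wy":0,"wz":0},{"gripper":0.05,"dx":-0.04,"dy":0,"dz":-0.02,"wx":0,"wy":0,"wz":0},{"gripper":0.05,"dx":-0.0574,"dy":0,"dz":-0.04,"wx":0,"wy":0,"wz":0},{"gripper":0.05,"dx":-0.0574,"dy":0,"dz":-0.06,"wx":0,"wy":0,"wz":0},{"gripper":0.05,"dx":-0.0574,"dy":0,"dz":-0.08,"wx":0,"wy":0,"wz":0}]'
python3 - <<'E'
from h import *
s=manip.read_state();p=s['eef_pos'];print(s['wrist_force'],p)
a=cam('scene');cv2.imwrite('pics/s8.png',cv2.resize(a[200:350,220:370],None,fx=4,fy=4,interpolation=cv2.INTER_CUBIC))
E
```

```text
clock: 34.25
eef_pos: [590.3, -119.9, 126.3]
eef_rot: [-2.878, 0.001, 1.613]
wrist_force: [-0.5, -0.8, -1.4]
finger_gap: 18.3
finger_force: 25.0
clock: 34.67
eef_pos: [529.7, 20.3, 125.7]
eef_rot: [-2.88, 0.0, 1.614]
wrist_force: [0.1, 0.5, -1.4]
finger_gap: 18.3
finger_force: 25.0
clock: 35.08
eef_pos: [472.8, 18.0, 45.5]
eef_rot: [-2.881, 0.0, 1.613]
wrist_force: [0.8, -0.4, -3.0]
finger_gap: 18.2
finger_force: 25.0
[ 0.7921379  -0.38050321 -3.00350391] [472.79790142  17.9506399   45.52139307]
```

```bash

python3 -m inch '[{"gripper":0.05,"dx":0,"dy":0,"dz":-0.01,"wx":0,"wy":0,"wz":0},{"gripper":0.05,"dx":0,"dy":0,"dz":-0.02,"wx":0,"wy":0,"wz":0},{"gripper":0.05,"dx":0,"dy":0,"dz":-0.028,"wx":0,"wy":0,"wz":0},{"gripper":0.05,"dx":0,"dy":0,"dz":-0.034,"wx":0,"wy":0,"wz":0},{"gripper":0.05,"dx":0,"dy":0,"dz":-0.038,"wx":0,"wy":0,"wz":0}]'
python3 -m inch '[{"gripper":0.05,"dx":0,"dy":0,"dz":-0.002,"wx":0,"wy":0,"wz":0},{"gripper":0.05,"dx":0,"dy":0,"dz":-0.004,"wx":0,"wy":0,"wz":0},{"gripper":0.05,"dx":0,"dy":0,"dz":-0.006,"wx":0,"wy":0,"wz":0},{"gripper":0.05,"dx":0,"dy":0,"dz":-0.008,"wx":0,"wy":0,"wz":0},{"gripper":0.05,"dx":0,"dy":0,"dz":-0.008,"wx":0,"wy":0,"wz":0}]'
```

```text
clock: 35.55
eef_pos: [473.2, 17.9, 6.8]
eef_rot: [-2.879, 0.0, 1.613]
wrist_force: [0.8, 0.1, -2.2]
finger_gap: 18.0
finger_force: 25.0
clock: 35.97
eef_pos: [471.6, 17.7, 0.6]
eef_rot: [-2.875, 0.0, 1.613]
wrist_force: [-15.5, -0.7, 19.4]
finger_gap: 18.0
finger_force: 25.0
```

```bash

python3 -m inch '[{"gripper":0.05,"dx":0,"dy":0,"dz":0.002,"wx":0,"wy":0,"wz":0},{"gripper":0.05,"dx":-0.002,"dy":0,"dz":0.002,"wx":0,"wy":0,"wz":0},{"gripper":0.05,"dx":-0.003,"dy":0,"dz":0.001,"wx":0,"wy":0,"wz":0},{"gripper":0.05,"dx":-0.003,"dy":0,"dz":0,"wx":0,"wy":0,"wz":0},{"gripper":0.05,"dx":-0.003,"dy":0,"dz":0,"wx":0,"wy":0,"wz":0}]'
```

```text
clock: 36.38
eef_pos: [470.3, 17.9, -0.3]
eef_rot: [-2.88, 0.0, 1.613]
wrist_force: [-3.4, -0.1, 6.9]
finger_gap: 18.3
finger_force: 25.0
```

```bash

python3 -m inch '[{"gripper":0.05,"dx":-0.001,"dy":0,"dz":0,"wx":0,"wy":0,"wz":0},{"gripper":0.05,"dx":-0.0015,"dy":0,"dz":-0.001,"wx":0,"wy":0,"wz":0},{"gripper":0.05,"dx":-0.0015,"dy":0,"dz":-0.0015,"wx":0,"wy":0,"wz":0},{"gripper":0.05,"dx":-0.0015,"dy":0,"dz":-0.0015,"wx":0,"wy":0,"wz":0},{"gripper":0.05,"dx":-0.0015,"dy":0,"dz":-0.0015,"wx":0,"wy":0,"wz":0}]'
```

```text
clock: 36.8
eef_pos: [468.6, 17.9, -2.0]
eef_rot: [-2.879, 0.0, 1.613]
wrist_force: [-3.7, 0.3, 7.6]
finger_gap: 18.2
finger_force: 25.0
```

```bash

python3 -m inch '[{"gripper":0.05,"dx":-0.001,"dy":0,"dz":0,"wx":0,"wy":0,"wz":0},{"gripper":0.05,"dx":-0.0015,"dy":0,"dz":-0.001,"wx":0,"wy":0,"wz":0},{"gripper":0.05,"dx":-0.0015,"dy":0,"dz":-0.001,"wx":0,"wy":0,"wz":0},{"gripper":0.05,"dx":-0.0015,"dy":0,"dz":-0.001,"wx":0,"wy":0,"wz":0},{"gripper":0.05,"dx":-0.0015,"dy":0,"dz":-0.001,"wx":0,"wy":0,"wz":0}]'
python3 -c "
from h import *
s=manip.read_state();print(s['wrist_force'],s['moment'],s['joints'])
a=cam('scene');cv2.imwrite('pics/s8.png',cv2.resize(a[200:350,220:370],None,fx=4,fy=4,interpolation=cv2.INTER_CUBIC))"
```

```text
clock: 37.22
eef_pos: [467.0, 17.9, -3.3]
eef_rot: [-2.879, 0.0, 1.613]
wrist_force: [-2.7, 0.3, 3.8]
finger_gap: 18.6
finger_force: 25.0
[-2.6862139   0.29196478  3.77281079] [-0.02011297  0.55571063  0.05813856] [-0.02789336  0.51361135  1.68668104 -0.01979369  1.20320548 -0.06074185]
```

```bash

python3 -m inch '[{"gripper":0.05,"dx":-0.001,"dy":0,"dz":0,"wx":0,"wy":0,"wz":0},{"gripper":0.05,"dx":-0.0015,"dy":0,"dz":0,"wx":0,"wy":0,"wz":0},{"gripper":0.05,"dx":-0.002,"dy":0,"dz":0,"wx":0,"wy":0,"wz":0},{"gripper":0.05,"dx":-0.002,"dy":0,"dz":0,"wx":0,"wy":0,"wz":0},{"gripper":0.05,"dx":-0.002,"dy":0,"dz":0,"wx":0,"wy":0,"wz":0}]'
python3 -m inch '[{"gripper":0.05,"dx":0,"dy":0,"dz":-0.0005,"wx":0,"wy":0,"wz":0},{"gripper":0.05,"dx":0,"dy":0,"dz":-0.001,"wx":0,"wy":0,"wz":0},{"gripper":0.05,"dx":0,"dy":0,"dz":-0.001,"wx":0,"wy":0,"wz":0},{"gripper":0.05,"dx":0,"dy":0,"dz":-0.001,"wx":0,"wy":0,"wz":0},{"gripper":0.05,"dx":0,"dy":0,"dz":-0.001,"wx":0,"wy":0,"wz":0}]'
```

```text
clock: 37.68
eef_pos: [465.9, 17.9, -3.2]
eef_rot: [-2.881, 0.0, 1.613]
wrist_force: [5.6, 0.2, -0.2]
finger_gap: 17.7
finger_force: 25.0
clock: 38.1
eef_pos: [466.1, 17.9, -3.6]
eef_rot: [-2.882, 0.0, 1.613]
wrist_force: [4.7, 1.2, 5.9]
finger_gap: 18.6
finger_force: 25.0
```

```bash

python3 -m inch '[{"gripper":0.05,"dx":0.001,"dy":0,"dz":0,"wx":0,"wy":0,"wz":0},{"gripper":0.2,"dx":0.001,"dy":0,"dz":0.0005,"wx":0,"wy":0,"wz":0},{"gripper":0.3,"dx":0.001,"dy":0,"dz":0.0005,"wx":0,"wy":0,"wz":0},{"gripper":0.4,"dx":0.001,"dy":0,"dz":0.0005,"wx":0,"wy":0,"wz":0},{"gripper":0.4,"dx":0.001,"dy":0,"dz":0.0005,"wx":0,"wy":0,"wz":0}]'
python3 -m inch '[{"gripper":0.4,"dx":0,"dy":0,"dz":0,"wx":0,"wy":0,"wz":0},{"gripper":0.4,"dx":0.002,"dy":0,"dz":0.008,"wx":0,"wy":0,"wz":0},{"gripper":0.4,"dx":0.006,"dy":0,"dz":0.022,"wx":0,"wy":0,"wz":0},{"gripper":0.4,"dx":0.012,"dy":0,"dz":0.045,"wx":0,"wy":0,"wz":0},{"gripper":0.4,"dx":0.02,"dy":0,"dz":0.075,"wx":0,"wy":0,"wz":0}]'
python3 -m inch '[{"gripper":0.4,"dx":0.01,"dy":0,"dz":0.03,"wx":0,"wy":0,"wz":0},{"gripper":0.4,"dx":0.02,"dy":-0.02,"dz":0.06,"wx":0,"wy":0,"wz":0},{"gripper":0.4,"dx":0.03,"dy":-0.05,"dz":0.09,"wx":0,"wy":0,"wz":0},{"gripper":0.4,"dx":0.035,"dy":-0.085,"dz":0.11,"wx":0,"wy":0,"wz":0},{"gripper":0.4,"dx":0.04,"dy":-0.12,"dz":0.12,"wx":0,"wy":0,"wz":0}]'
python3 -m inch '[{"gripper":0.4,"dx":0.02,"dy":-0.035,"dz":0,"wx":0,"wy":0,"wz":0},{"gripper":0.4,"dx":0.03,"dy":-0.07,"dz":0,"wx":0,"wy":0,"wz":0},{"gripper":0.4,"dx":0.04,"dy":-0.105,"dz":0,"wx":0,"wy":0,"wz":0},{"gripper":0.4,"dx":0.05,"dy":-0.14,"dz":0,"wx":0,"wy":0,"wz":0},{"gripper":0.4,"dx":0.05,"dy":-0.175,"dz":0,"wx":0,"wy":0,"wz":0}]'
python3 - <<'E'
from h import *
a=cam('scene');b=cam('top')
S=cv2.resize(a[150:350,210:410],None,fx=2.9,fy=2.9,interpolation=cv2.INTER_CUBIC)
T=cv2.resize(b[240:340,150:250],(200,200),interpolation=cv2.INTER_CUBIC)
T=cv2.copyMakeBorder(T,0,S.shape[0]-200,0,0,cv2.BORDER_CONSTANT)
T[220:420,:]=cv2.resize(b[150:250,150:250],(200,200))
cv2.imwrite('pics/f.png',np.hstack([S,T]))
E
```

```text
clock: 38.52
eef_pos: [465.7, 17.9, -4.0]
eef_rot: [-2.878, 0.0, 1.613]
wrist_force: [-0.0, -0.1, -0.7]
finger_gap: 35.1
finger_force: 0.0
clock: 38.93
eef_pos: [485.3, 17.9, 71.5]
eef_rot: [-2.876, 0.0, 1.613]
wrist_force: [0.3, 0.1, -0.0]
finger_gap: 37.7
finger_force: 0.0
clock: 39.35
eef_pos: [527.1, -103.4, 195.0]
eef_rot: [-2.884, 0.001, 1.614]
wrist_force: [1.5, 0.1, -0.4]
finger_gap: 37.7
finger_force: 0.0
clock: 39.77
eef_pos: [576.8, -278.6, 191.3]
eef_rot: [-2.879, 0.0, 1.613]
wrist_force: [-0.9, 0.6, -0.8]
finger_gap: 37.6
finger_force: 0.0
```

View pics/f.png

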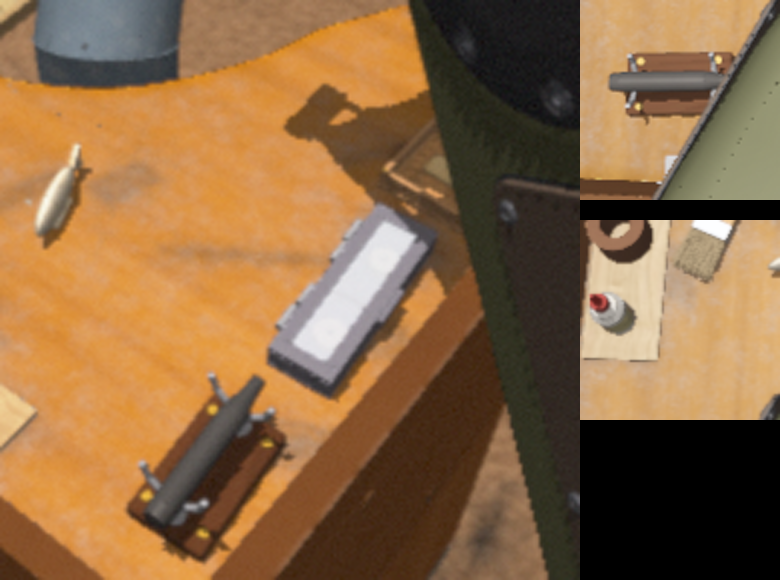

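The handpiece lies in both forks, with its ends at (160,515) and (258,382). The lid is shut, and the bottle and roll are untouched. Next, a check of the handpiece's centring.

```bash
python3 - <<'E'
from h import *
P=[ray('scene',210+u/2.9,150+v/2.9,41) for u,v in ((157,518),(260,380))]
print(P,(P[0]+P[1])/2,np.linalg.norm(P[0]-P[1]))
print('top left end',ray('top',150+609/2-290,240+81/2,41))
# foot corners in the final scene view, z=12
Q=[ray('scene',210+u/2.9,150+v/2.9,12) for u,v in ((129,512),(200,553),(286,437))];print(Q,(Q[1]+Q[2])/2)
print('fork bases top z12',[ray('top',150+(u-580)/2,240+v/2,12)[:2] for u,v in ((641,61),(635,106),(718,61))])
E
```

```text
[array([473.29316944,  75.73856604,  41.        ]), array([480.18175894, -41.31197037,  41.        ])] [476.73746419  17.21329784  41.        ] 117.25306280671623
top left end [473.02707968  79.19024353  41.        ]
[array([499.10928702,  73.71947426,  12.        ]), array([446.70361695,  67.35680987,  12.        ]), array([450.16805199, -31.23747951,  12.        ])] [448.43583447  18.05966518  12.        ]
fork bases top z12 [array([495.36393698,  57.6088558 ]), array([451.65924922,  59.3532109 ]), array([498.59446353, -18.14871449])]
```

The handpiece is centred to within about 2 mm, so I'm handing the job in.

```bash
python3 -c "
from h import *
print(manip.sign_off())"
```

```text
the job is handed in; nothing more can be done
None
```

I handed the job in at about 40 s on the clock: both felt wheels are in the shut case, both bone pieces lie flat side by side in the tray, the handpiece sits across both forks within about 2 mm of centre, and the glue bottle and abrasive roll were not touched.

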